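# Make up a flap-wheel set on the bench arbor

### The job

Make up the abrasive wheel set on the pin of the green-based arbor, from the bottom up: the blue flange, the brown coarse wheel, the violet spacer, the charcoal fine wheel and last the orange clamp nut, each lying flat on the one below and all let go. The red-based arbor stays empty; leave the yellow measuring tape and the small jar where they are.

Things in the scene. Friction and masses are not known exactly. Their poses are not given: they have to be found in the camera images.
- flange: Blue ring (flange), 52 mm across, 10 mm high, with a straight 18 mm hole through its middle, lying flat; origin: centre of its underside, z up along the hole
- coarse_wheel: Brown abrasive flap wheel, 60 mm across, 14 mm high, with a straight 18 mm hole through its middle, lying flat; origin: centre of its underside, z up along the hole
- spacer: Violet ring (spacer), 40 mm across, 10 mm high, with a straight 18 mm hole through its middle, lying flat; origin: centre of its underside, z up along the hole
- fine_wheel: Charcoal (dark grey) abrasive flap wheel, 60 mm across, 14 mm high, with a straight 18 mm hole through its middle, lying flat; origin: centre of its underside, z up along the hole
- clamp_nut: Orange ribbed round nut, 35 mm across, 24 mm high, unthreaded, with a straight 18 mm hole through its middle, lying flat; origin: centre of its underside, z up along the hole. Seated on the four others it covers the last 7 mm of the pin
- green_arbor: The arbor to load: green 90 mm round base, 12 mm thick, screwed to the bench, with an upright 12 mm steel pin at its centre that rises 55 mm above the base's top (pin tip 67 mm above the bench, last 5 mm tapered); origin: underside of the base, on the pin's axis, z up
- red_arbor: Another arbor, not to be used: red 90 mm round base, 12 mm thick, screwed to the bench, with an upright 12 mm steel pin at its centre that rises 55 mm above the base's top (pin tip 67 mm above the bench, last 5 mm tapered); origin: underside of the base, on the pin's axis, z up
- tape: Yellow measuring tape, bystander, 66 x 62 x 34 mm high; origin: centre of its underside
- jar: Small jar, bystander, 48 mm across, 60 mm high; origin: centre of its underside
Mind the look-alikes: they are no part of the job. What is shaped like the spacer but pink or white is not meant.

How it is judged:
On the way, in this order (a step that is already met when the one before it is completed fails the run):
1. blue flange down on the green base (horizontal distance between flange and green_arbor below 0.007 m and z of flange in the frame of green_arbor between 0.009 and 0.015 m and angle between flange's own z axis and vertical below 0.1 rad), for 0.2 s.
2. brown wheel on the flange (horizontal distance between coarse_wheel and green_arbor below 0.007 m and z of coarse_wheel in the frame of green_arbor between 0.019 and 0.025 m and angle between coarse_wheel's own z axis and vertical below 0.1 rad), for 0.2 s.
3. violet spacer on the brown wheel (horizontal distance between spacer and green_arbor below 0.007 m and z of spacer in the frame of green_arbor between 0.033 and 0.039 m and angle between spacer's own z axis and vertical below 0.1 rad), for 0.2 s.
4. charcoal wheel on the spacer (horizontal distance between fine_wheel and green_arbor below 0.007 m and z of fine_wheel in the frame of green_arbor between 0.043 and 0.049 m and angle between fine_wheel's own z axis and vertical below 0.1 rad), for 0.2 s.
5. orange nut on top (horizontal distance between clamp_nut and green_arbor below 0.007 m and z of clamp_nut in the frame of green_arbor between 0.057 and 0.063 m and angle between clamp_nut's own z axis and vertical below 0.1 rad), for 0.2 s.
At the end, for the whole second after the job is handed in: All five pieces are on the green arbor's pin in the order flange, coarse wheel, spacer, fine wheel, nut from the bottom; each within 7 mm of the pin's axis, within 3 mm of its stacked height (undersides 12, 22, 36, 46 and 60 mm above the bench), within 0.1 rad of flat, and at rest (under 20 mm/s) (all of step 1 and all of step 2 and all of step 3 and all of step 4 and all of step 5 and linear speed of each of flange, coarse_wheel, spacer, fine_wheel, clamp_nut below 0.02 m/s); the robot touches nothing.
It fails at once if the measuring tape is shifted by more than 30 mm (distance of tape from where it was at the start of the episode above 0.03 m).
It fails at once if the jar is shifted by more than 30 mm or tipped (distance of jar from where it was at the start of the episode above 0.03 m or angle between jar's own z axis and vertical above 0.4 rad).
It fails at once if a piece is put on the red arbor's pin ((horizontal distance between flange and red_arbor below 0.007 m and z of flange in the frame of red_arbor below 0.06 m) or (horizontal distance between coarse_wheel and red_arbor below 0.007 m and z of coarse_wheel in the frame of red_arbor below 0.06 m) or (horizontal distance between spacer and red_arbor below 0.007 m and z of spacer in the frame of red_arbor below 0.06 m) or (horizontal distance between fine_wheel and red_arbor below 0.007 m and z of fine_wheel in the frame of red_arbor below 0.06 m) or (horizontal distance between clamp_nut and red_arbor below 0.007 m and z of clamp_nut in the frame of red_arbor below 0.06 m)).
It also fails if it takes over 136 s, if anything falls off the work surface, if the arm or the gripper's body presses on something with over 40 N, if the wrist force passes 120 N, or if a joint passes its speed limit or range.

### The arm

A 7-joint arm with a two-finger parallel gripper is mounted at the origin on the work surface. World frame = base frame: x ahead of the robot, y to its left, z up, the work surface at z = 0. Lengths are in m, angles in rad, forces in N, time in s.
With the tool pointing down it reaches from about 0.4 to 0.925 m from the base axis. Payload 5.6 kg.
Tool frame: the origin (TCP) lies on the mounting face of the last link; the fingertips stand 173 mm ahead of it and the grasp point (between the pads) lies 155 mm ahead of it; z points along the fingers, y is the direction in which the jaws open and shut (so a half turn about z gives the same grasp; the last joint's range is limited). The gripper opens to 85 mm and grips with 20 to 120 N. Pads are 22 mm wide; open, the fingers measure 114 mm over their backs; the gripper's body (76 mm by 85 mm) begins 54 mm behind the grasp point. The pads swing forward as they close: fully open they stand 13 mm farther back than shut.
Start: joints at [-1.304, 0.468, -0.012, 1.603, 0.006, 1.071, -0.056], TCP at [0.198, 0.619, 0.405] pointing down, gripper open.
Joint ranges: [-2.53, 2.53], [-0.31, 2.02], [-1.57, 1.55], [0.28, 2.44], [-1.29, 4.43], [0.15, 1.84], [-2.92, 2.92]. Speed limits (rad/s): [2.57, 2.57, 3.14, 3.14, 3.14, 3.14, 3.14].

### API

Orientations are given as a unit quaternion [w, x, y, z].
In Python, from workcell import bot gives the robot as it stands.
- The arm moves only by the tool drive_tool, never from a script. Its arguments are lists of equal length, an entry for each row: "delta_pos": the shift along the tool's x, y, z in units of 30 mm (1.0 is 30 mm), a list of three; "twist": the turn, a rotation vector about the tool's x, y, z in units of 6 degrees (1.0 is 6 degrees), a list of three; "jaw": the finger opening in mm, from 0 to 85.4. In form: {"delta_pos": [[dx, dy, dz], ...], "twist": [[wx, wy, wz], ...], "jaw": [jaw, ...]}. A call has 1 to 5 rows; each row is the pose to reach, as a shift and turn from the pose measured when the call began, along the tool's axes at that moment; what a row does not reach only later rows make up. A row lasts 1/12 s, in which the tool goes at most 41.7 mm and 7.16 degrees, less where a joint would pass 70% of its speed; a pose out of reach is approached as far as the arm can. A call with a gripper value outside its range is refused whole. The fingers move at their own pace and stop on an object; "grip_force" is the grip in N (left out, the last holds). Time passes only in rows, so rows that repeat a pose let the fingers close. It gives the time, the measured TCP pose, the force and the opening at its end, in the units of the state.
- bot.observe(): the state, without advancing time (a new reading comes with each control period).
- bot.camera(name): name is "side" or "top" or "wrist"; returns a dict with "color" (480x640x3 uint8, red, green, blue), "camera_matrix" (3x3 intrinsics, pixels), "D" ([k1, k2, p1, p2, k3] as OpenCV has them; the pictures are not rectified), "rvec" (rotation vector, rad) and "tvec" (3), from world to camera coordinates, as OpenCV has them. Camera axes: x right, y down, z forward; pixel columns grow to the right and rows downward; lengths in m; the calibration is good to about 2 mm. A picture is of the moment at which its call begins. There is no depth.
- bot.sign_off(): hands the job in, once; it reports no verdict.
The state is a dict: "clock": time; "joints": joint angles; "qvel": joint speeds; "effort": joint torques, N m; "tool_pos": TCP position; "ee_rot": TCP orientation; "wrist_force": force on the tool from outside, world axes, zero at the start; "wrist_torque": the same for the moment, N m; "width": opening from 0.0 (shut) to 1.0 (fully open).
Only numpy, scipy, OpenCV 4.12 (cv2) and the standard library are available. Lean on these libraries where they do the work, as an engineer would, in place of code of your own. Each camera call takes 0.05 s, during which the arm holds its last target.

## Working session

There is one attempt and no reset: what is moved stays moved. The work goes in short steps, Python scripts to look and compute and a tool call to move; the robot and the scene stay as the last step left them, time stands still between calls to the robot, and variables do not carry over. Pictures are saved under pics/ and viewed, and the job is handed in when it is done.

Besides the shell and the picture viewer there is one more tool, called after "Request:" as a command line: name --argument value ..., lists and objects as JSON in quotes. drive_tool: Moves the arm, as the interface text tells. Its arguments: {"type":"object","properties":{"delta_pos":{"type":"array","items":{"type":"array","items":{"type":"number"}}},"twist":{"type":"array","items":{"type":"array","items":{"type":"number"}}},"jaw":{"type":"array","items":{"type":"number"}},"grip_force":{"type":"number"}},"required":["delta_pos","twist","jaw"]}

```bash
ls; mkdir -p pics; python3 - <<'E'
from workcell import bot
import cv2
print(bot.observe())
for n in ["side","top","wrist"]:
    c=bot.camera(n); cv2.imwrite(f"pics/{n}0.png",c["color"][:,:,::-1]); print(n,c["camera_matrix"].tolist(),c["D"],c["rvec"],c["tvec"])
E
```

```text
pics
{'clock': 0.0, 'joints': array([-1.30398948,  0.46837907, -0.01162709,  1.60365664,  0.00603232,
        1.07137893, -0.05628014]), 'qvel': array([ 0.00081046,  0.001325  ,  0.00093618,  0.00011703, -0.00022603,
        0.00083029, -0.00075887]), 'effort': array([ 1.98534408e-04, -5.32388055e+01,  2.17039918e-02, -2.51293659e+01,
        1.14520808e-02,  7.95577595e-03, -3.65165178e-06]), 'tool_pos': array([0.19812592, 0.61879573, 0.40372317]), 'ee_rot': array([-6.73298430e-05,  1.54287959e-01,  9.88025519e-01, -8.91305784e-04]), 'wrist_force': array([0.14830961, 0.06056291, 0.01899789]), 'wrist_torque': array([ 0.03240266,  0.02059648, -0.0068423 ]), 'width': 0.9976515063948375}
side [[474.30091682086226, 0.0, 324.4260001842263], [0.0, 474.30091682086226, 238.08801489168306], [0.0, 0.0, 1.0]] [-0.05595872  0.          0.          0.          0.        ] [ 0.95919604 -2.55112781  0.99246571] [0.4100951  0.29737069 0.54803581]
top [[447.62380125995605, 0.0, 317.0026775371144], [0.0, 447.62380125995605, 239.05156613639173], [0.0, 0.0, 1.0]] [-0.05449617  0.          0.          0.          0.        ] [ 2.11549479 -2.17755209  0.16465965] [0.01205543 0.56407397 0.87061822]
wrist [[391.1098676690533, 0.0, 316.7444451159694], [0.0, 391.1098676690533, 239.44758888370032], [0.0, 0.0, 1.0]] [-0.07227232  0.          0.          0.          0.        ] [-2.34314419 -1.71044958 -0.23906261] [-0.64723493 -0.0359797   0.38034963]
```

View pics/top0.png

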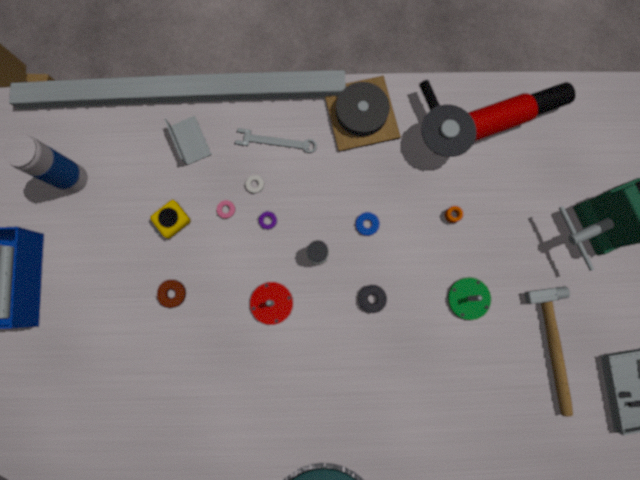

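View pics/side0.png

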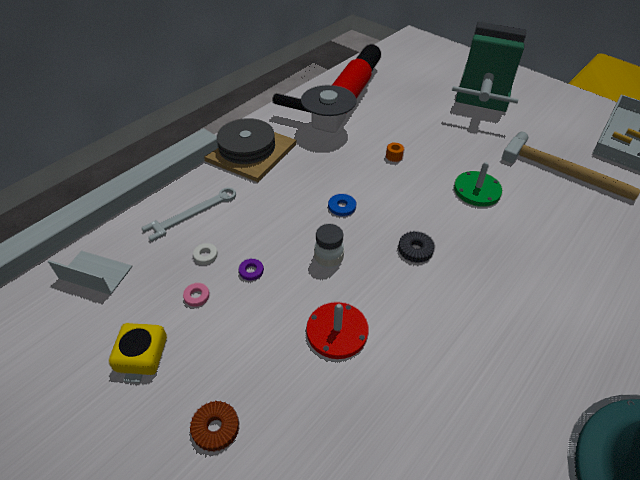

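View pics/wrist0.png

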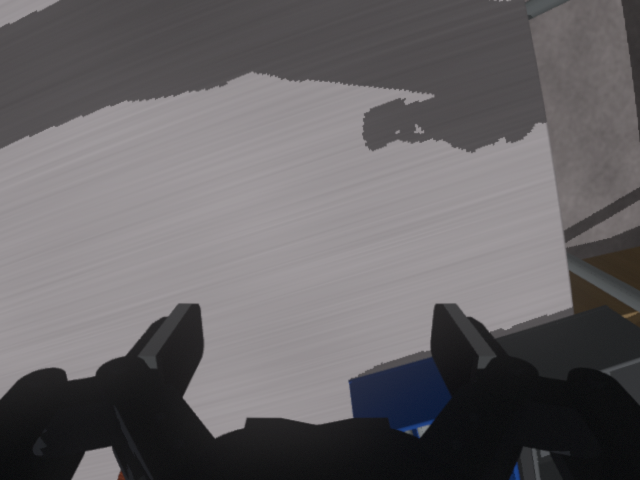

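```bash
cat > h.py <<'E'
import numpy as np, cv2
from workcell import bot
from scipy.spatial.transform import Rotation as R
def cam(n,save=None):
    c=bot.camera(n)
    if save: cv2.imwrite(f"pics/{save}.png",c["color"][:,:,::-1])
    return c
def proj(c,P): return cv2.projectPoints(np.asarray(P,float).reshape(-1,1,3),c["rvec"],c["tvec"],c["camera_matrix"],c["D"])[0].reshape(-1,2)
def ray(c,uv,z):
    p=cv2.undistortPoints(np.array([[uv]],float),c["camera_matrix"],c["D"]).ravel()
    M=cv2.Rodrigues(c["rvec"])[0]; o=-M.T@c["tvec"].ravel(); d=M.T@np.r_[p,1]
    return o+d*(z-o[2])/d[2]
def mask(c,hr,seed=None,rad=45,smin=90,vmin=30,vmax=255,smax=255):
    hsv=cv2.cvtColor(c["color"],cv2.COLOR_RGB2HSV)
    h,s,v=[hsv[...,i].astype(int) for i in range(3)]
    hh=(h>=hr[0])&(h<=hr[1]) if hr[0]<=hr[1] else (h>=hr[0])|(h<=hr[1])
    m=hh&(s>=smin)&(s<=smax)&(v>=vmin)&(v<=vmax)
    if seed is not None:
        yy,xx=np.mgrid[:480,:640]; m&=(xx-seed[0])**2+(yy-seed[1])**2<rad*rad
    n,l,st,_=cv2.connectedComponentsWithStats(m.astype(np.uint8))
    if n<2: return m
    k=1+np.argmax(st[1:,4]); return l==k
def circ(x,y,z,r,n=72):
    a=np.linspace(0,2*np.pi,n,endpoint=False); return np.c_[x+r*np.cos(a),y+r*np.sin(a),np.full(n,z)]
def fit(c,m,z0,h,rad):
    """xy of a cylinder whose hull matches the hull of mask m"""
    pts=np.argwhere(m)[:,::-1].astype(np.float32); hl=cv2.convexHull(pts)
    M=cv2.moments(hl); t=np.array([M['m10'],M['m01']])/M['m00']
    x=ray(c,t,z0+h/2)[:2]
    for _ in range(6):
        P=np.r_[circ(*x,z0,rad),circ(*x,z0+h,rad)]
        q=cv2.convexHull(proj(c,P).astype(np.float32)); Q=cv2.moments(q); g=np.array([Q['m10'],Q['m01']])/Q['m00']
        x=x+ray(c,t,z0+h/2)[:2]-ray(c,g,z0+h/2)[:2]
    return x,cv2.contourArea(hl)/Q['m00']
def st():
    s=bot.observe(); print(round(s["clock"],2),s["tool_pos"].round(4),R.from_quat(s["ee_rot"],scalar_first=True).as_matrix().round(3).tolist(),s["wrist_force"].round(1),round(s["width"]*85.4,1)); return s
E
cat > loc.py <<'E'
from h import *
T=dict(flange=((105,125),(367,224),(342,205),0,.010,.026),coarse=((0,12),(171,293),(215,426),0,.014,.030),
 spacer=((126,148),(267,220),(251,269),0,.010,.020),fine=((0,179),(371,299),(416,247),0,.014,.030),nut=((5,20),(454,214),(395,152),0,.024,.0175),
 green=((45,85),(469,299),(478,188),0,.012,.045),red=((175,5),(271,303),(337,330),0,.012,.045))
ct,cs=cam("top"),cam("side")
for k,(hr,a,b,z,h,r) in T.items():
    for c,s,rd in((ct,a,28),(cs,b,40)):
        kw=dict(smin=0,smax=60,vmax=85,vmin=0) if k=="fine" else {}
        m=mask(c,hr,s,rd,**kw); x,ar=fit(c,m,z,h,r)
        print(k,x.round(4),round(ar,2))
for n,z in(("tape",.034),("jar",.06)): print(n,ray(ct,(170,219) if n=="tape" else (317,250),z))
for nm,c,uv in(("t",ct,(469,299)),):
  pass
im=ct["color"][150:330,140:500,::-1]; cv2.imwrite("pics/topcrop.png",cv2.resize(im,(800,400),interpolation=cv2.INTER_CUBIC))
E
python3 loc.py
```

```text
flange [ 0.5999 -0.1121] 0.85
flange [ 0.5978 -0.1111] 0.85
coarse [0.4633 0.3044] 0.84
coarse [0.4615 0.3042] 0.93
spacer [0.6137 0.1004] 0.76
spacer [0.6111 0.101 ] 0.84
fine [ 0.4408 -0.1126] 0.93
fine [ 0.4382 -0.1107] 1.01
nut [ 0.614  -0.2972] 0.83
nut [ 0.6116 -0.2951] 0.88
green [ 0.4352 -0.3188] 0.9
green [ 0.4334 -0.3172] 0.92
red [0.4382 0.0949] 0.95
red [0.4365 0.0952] 0.95
tape [0.6163022  0.30021858 0.034     ]
jar [ 0.53945799 -0.00347683  0.06      ]
```

View pics/topcrop.png

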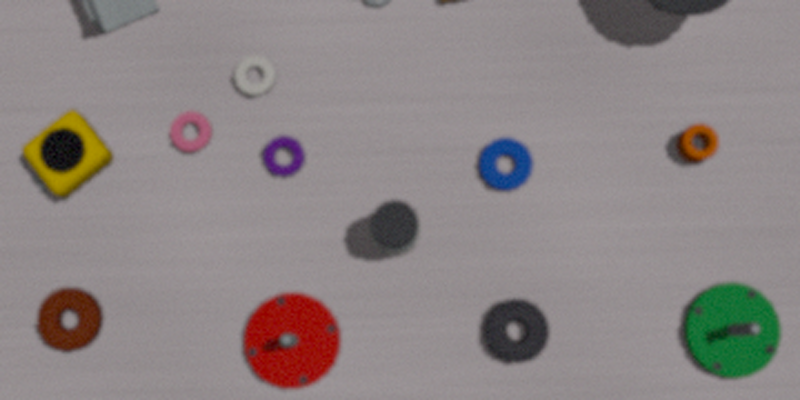

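```bash
cat >> h.py <<'E'
RT=np.array([[0,1,0],[1,0,0],[0,0,-1.]]) # tool axes wanted: x->+Y, y->+X, z down
def go(x,y,z):
    s=bot.observe(); Rm=R.from_quat(s["ee_rot"],scalar_first=True).as_matrix()
    d=Rm.T@(np.array([x,y,z])-s["tool_pos"])/.03
    w=np.degrees(R.from_matrix(Rm.T@RT).as_rotvec())/6
    print("t",round(s["clock"],2),"pos",s["tool_pos"].round(4),"d",d.round(3),"w",w.round(3),"F",s["wrist_force"].round(1),"jaw",round(s["width"]*85.4,1))
E
python3 -c "
from h import *
go(.599,-.1115,.30)"
```

```text
t 0.25 pos [0.1982 0.6189 0.4042] d [-20.148 -19.112   3.492] w [-6.0000e-03  6.0000e-03  1.2041e+01] F [-0.5 -0.4 -0.2] jaw 85.6
```

Request:
drive_tool --delta_pos '[[-20.15,-19.1,3.5],[-20.15,-19.1,3.5],[-20.15,-19.1,3.5],[-20.15,-19.1,3.5],[-20.15,-19.1,3.5]]' --twist '[[0,0,12.04],[0,0,12.04],[0,0,12.04],[0,0,12.04],[0,0,12.04]]' --jaw '[62,62,62,62,62]' --grip_force 40

```text
clock: 0.67
tool_pos: [0.2983, 0.436, 0.3785]
ee_rot: [0.0, 0.453, 0.891, -0.0]
wrist_force: [1.6, -0.1, -0.5]
width: 0.725
```

```bash
python3 -c "
from h import *
go(.599,-.1115,.30)"
```

```text
t 0.67 pos [0.2983 0.436  0.3785] d [-20.651  -2.65    2.621] w [0.000e+00 2.000e-03 6.016e+00] F [ 1.6 -0.1 -0.5] jaw 61.9
```

Request:
drive_tool --delta_pos '[[-20.65,-2.65,2.6],[-20.65,-2.65,2.6],[-20.65,-2.65,2.6],[-20.65,-2.65,2.6],[-20.65,-2.65,2.6]]' --twist '[[0,0,6.02],[0,0,6.02],[0,0,6.02],[0,0,6.02],[0,0,6.02]]' --jaw '[62,62,62,62,62]'

```text
clock: 1.08
tool_pos: [0.3976, 0.2547, 0.353]
ee_rot: [0.0, 0.705, 0.709, 0.0]
wrist_force: [1.3, 0.2, 0.1]
width: 0.726
```

```bash
python3 -c "
from h import *
go(.599,-.1115,.25)"
```

```text
t 1.08 pos [0.3976 0.2547 0.353 ] d [-12.244   6.649   3.43 ] w [ 0.005 -0.005  0.049] F [1.3 0.2 0.1] jaw 62.0
```

Request:
drive_tool --delta_pos '[[-12.24,6.65,3.4],[-12.24,6.65,3.4],[-12.24,6.65,3.4],[-12.24,6.65,3.4],[-12.24,6.65,3.4]]' --twist '[[0,0,0.05],[0,0,0.05],[0,0,0.05],[0,0,0.05],[0,0,0.05]]' --jaw '[62,62,62,62,62]'

```text
clock: 1.5
tool_pos: [0.4951, 0.0774, 0.3035]
ee_rot: [0.0, 0.707, 0.707, 0.001]
wrist_force: [0.1, 0.7, 0.2]
width: 0.732
```

```bash
python3 -c "
from h import *
go(.599,-.1115,.25)"
```

```text
t 1.5 pos [0.4951 0.0774 0.3035] d [-6.301  3.461  1.78 ] w [ 0.01  -0.009  0.003] F [0.1 0.7 0.2] jaw 62.6
```

Request:
drive_tool --delta_pos '[[-6.3,3.46,0.4],[-6.3,3.46,0.4],[-6.3,3.46,1],[-6.3,3.46,1.78],[-6.3,3.46,1.78]]' --twist '[[0,0,0],[0,0,0],[0,0,0],[0,0,0],[0,0,0]]' --jaw '[62,62,62,62,62]'

```text
clock: 1.92
tool_pos: [0.5918, -0.0985, 0.2574]
ee_rot: [0.001, 0.707, 0.707, 0.001]
wrist_force: [0.1, 0.4, -0.7]
width: 0.729
```

Request:
drive_tool --delta_pos '[[0,0,0],[0,0,0]]' --twist '[[0,0,0],[0,0,0]]' --jaw '[62,62]'

```text
clock: 2.08
tool_pos: [0.5917, -0.1015, 0.256]
ee_rot: [0.0, 0.709, 0.705, 0.0]
wrist_force: [0.5, 0.2, 0.5]
width: 0.728
```

```bash
python3 -c "
from h import *
go(.599,-.1115,.25)
c=cam('wrist','w1')
m=mask(c,(105,125))
print(fit(c,m,0,.010,.026))"
```

```text
t 2.08 pos [ 0.5917 -0.1015  0.256 ] d [-0.331  0.246  0.201] w [ 0.006  0.004 -0.045] F [0.5 0.2 0.5] jaw 62.2
(array([ 0.59874887, -0.11315746]), 0.9183431538296394)
```

View pics/w1.png

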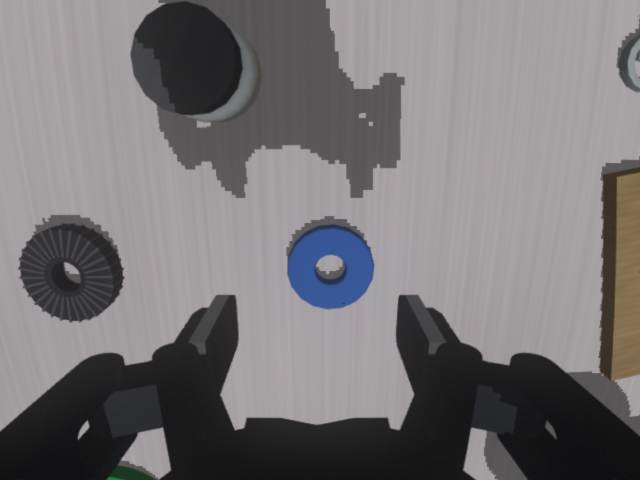

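Request:
drive_tool --delta_pos '[[-0.35,0.24,0.8],[-0.35,0.24,1.6],[-0.35,0.24,2.4],[-0.35,0.24,2.5],[-0.35,0.24,2.5]]' --twist '[[0,0,-0.05],[0,0,-0.05],[0,0,-0.05],[0,0,-0.05],[0,0,-0.05]]' --jaw '[62,62,62,62,62]'

```text
clock: 2.55
tool_pos: [0.5982, -0.1076, 0.181]
ee_rot: [-0.001, 0.705, 0.709, 0.0]
wrist_force: [0.2, 0.1, 0.6]
width: 0.723
```

```bash
python3 -c "
from h import *
go(.599,-.112,.18)
c=cam('side')
im=c['color'][140:270,260:440,::-1]; cv2.imwrite('pics/s2.png',cv2.resize(im,(800,578),interpolation=cv2.INTER_CUBIC))
c=cam('wrist','w2')"
```

```text
t 2.55 pos [ 0.5982 -0.1076  0.181 ] d [-0.147  0.024  0.034] w [-0.014 -0.024  0.057] F [0.2 0.1 0.6] jaw 61.7
```

View pics/s2.png

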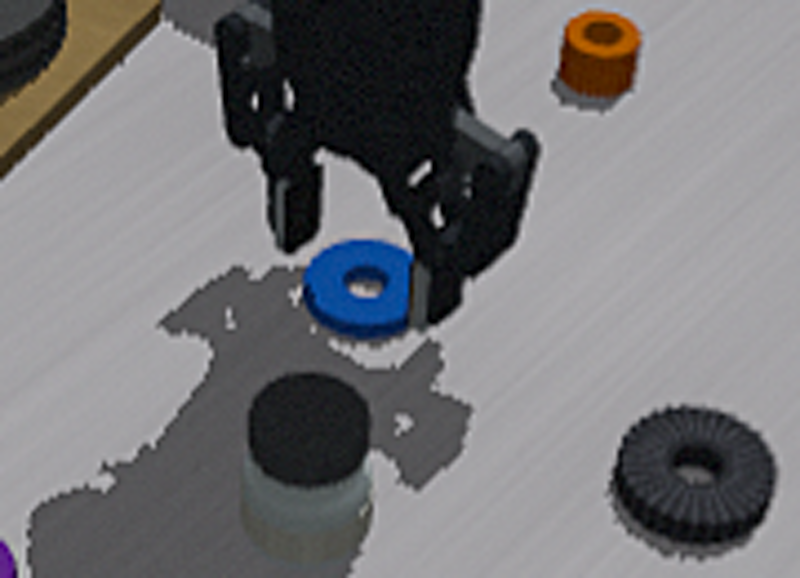

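View pics/w2.png

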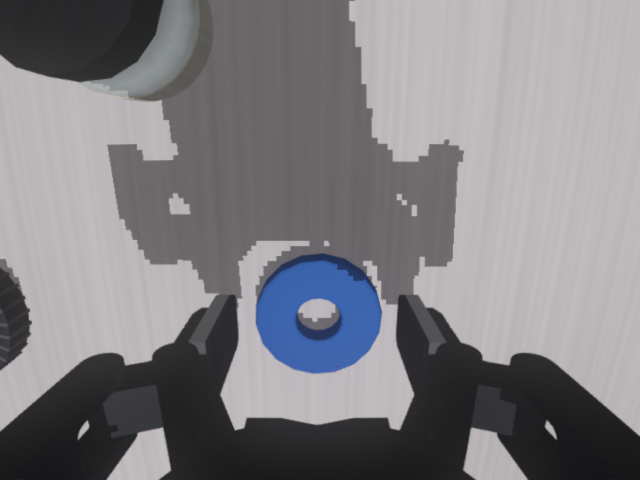

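```bash
python3 -c "
from h import *
c=cam('side')
for z in (0,.005,.01,.015,.02):print(z,proj(c,[[.631,-.11,z],[.638,-.11,z],[.567,-.1,z],[.56,-.1,z]]).round(1).tolist())
go(.599,-.112,.17)"
```

```text
0 [[327.3, 198.3], [324.5, 196.5], [350.9, 217.5], [354.0, 219.3]]
0.005 [[327.4, 196.3], [324.5, 194.6], [351.1, 215.5], [354.2, 217.3]]
0.01 [[327.4, 194.3], [324.6, 192.5], [351.2, 213.5], [354.3, 215.3]]
0.015 [[327.5, 192.2], [324.6, 190.5], [351.4, 211.5], [354.5, 213.3]]
0.02 [[327.5, 190.2], [324.6, 188.5], [351.5, 209.4], [354.7, 211.3]]
t 2.7 pos [ 0.5996 -0.1089  0.1835] d [-0.104 -0.022  0.451] w [ 0.038 -0.012  0.046] F [ 1.  -0.   0.8] jaw 61.7
```

Request:
drive_tool --delta_pos '[[-0.1,0,0.1],[-0.1,0,0.2],[-0.1,0,0.2]]' --twist '[[0,0,0.05],[0,0,0.05],[0,0,0.05]]' --jaw '[62,62,62]'

```text
clock: 2.95
tool_pos: [0.5998, -0.112, 0.178]
ee_rot: [0.001, 0.707, 0.707, 0.002]
wrist_force: [-0.2, 0.5, 0.5]
width: 0.727
```

Request:
drive_tool --delta_pos '[[0,0,0],[0,0,0]]' --twist '[[0,0,0],[0,0,0]]' --jaw '[62,62]'

```text
clock: 3.12
tool_pos: [0.5998, -0.1121, 0.1782]
ee_rot: [0.001, 0.707, 0.707, 0.002]
wrist_force: [0.1, 0.3, -0.5]
width: 0.725
```

```bash
python3 -c "
from h import *
go(.599,-.112,.17)
go(.599,-.112,.17)
c=cam('side')
im=c['color'][160:240,290:410,::-1]; cv2.imwrite('pics/s3.png',cv2.resize(im,(800,533),interpolation=cv2.INTER_CUBIC))
go(.599,-.112,.17)"
```

```text
t 3.12 pos [ 0.5998 -0.1121  0.1782] d [ 0.002 -0.029  0.275] w [ 0.049 -0.012 -0.007] F [ 0.1  0.3 -0.5] jaw 61.9
t 3.12 pos [ 0.5998 -0.1121  0.1782] d [ 0.002 -0.029  0.275] w [ 0.049 -0.012 -0.007] F [ 0.1  0.3 -0.5] jaw 61.9
t 3.17 pos [ 0.5998 -0.112   0.1782] d [ 0.001 -0.028  0.272] w [ 0.048 -0.012 -0.007] F [-0.  -0.2 -0.1] jaw 62.1
```

View pics/s3.png

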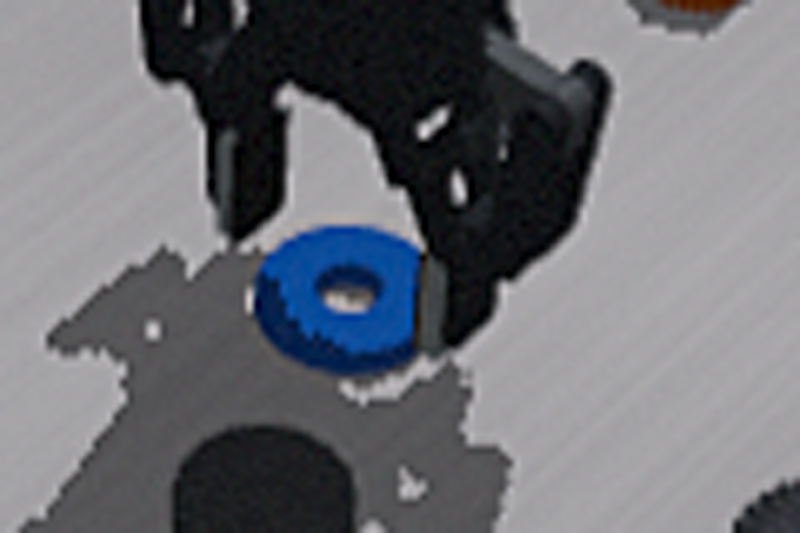

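Request:
drive_tool --delta_pos '[[0,0,0],[0,0,0],[0,0,0],[0,0,0],[0,0,0]]' --twist '[[0,0,0],[0,0,0],[0,0,0],[0,0,0],[0,0,0]]' --jaw '[46,46,46,46,46]' --grip_force 40

```text
clock: 3.58
tool_pos: [0.5998, -0.1121, 0.1789]
ee_rot: [0.001, 0.707, 0.707, 0.002]
wrist_force: [-2.1, 1.2, 5.9]
width: 0.559
```

```bash
python3 -c "
from h import *
go(.599,-.112,.21)
cam('wrist','w3')"
```

```text
t 3.58 pos [ 0.5998 -0.1121  0.1789] d [ 0.006 -0.022 -1.038] w [ 0.048 -0.016 -0.008] F [-2.1  1.2  5.9] jaw 47.7
```

View pics/w3.png

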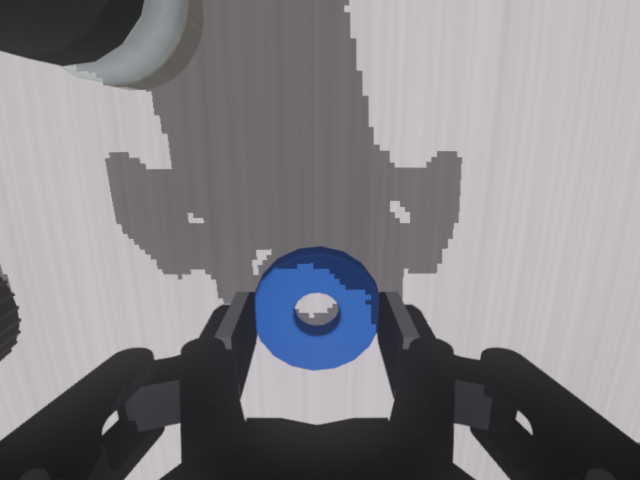

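```bash
python3 -c "
from h import *
c=cam('wrist')
s=bot.observe();Rm=R.from_quat(s['ee_rot'],scalar_first=True).as_matrix();p=s['tool_pos']
for x in(-.011,0,.011):
  for z in(.155,.173): print(x,z,proj(c,[p+Rm@[x,-.024,z],p+Rm@[x,.024,z]]).round(0).tolist())
m=mask(c,(105,125));print(fit(c,m,0.0,.010,.026));go(.6,-.11,.2)
print(proj(c,circ(.5998,-.1121,.01,.026,8)).round(0).tolist())
"
```

```text
-0.011 0.155 [[254.0, 357.0], [385.0, 357.0]]
-0.011 0.173 [[260.0, 332.0], [378.0, 332.0]]
0 0.155 [[252.0, 330.0], [387.0, 330.0]]
0 0.173 [[259.0, 308.0], [379.0, 308.0]]
0.011 0.155 [[250.0, 302.0], [388.0, 302.0]]
0.011 0.173 [[258.0, 282.0], [380.0, 282.0]]
(array([ 0.5995829 , -0.11278453]), 0.9225379292584266)
t 3.68 pos [ 0.5998 -0.1121  0.1789] d [ 0.073  0.01  -0.704] w [ 0.048 -0.016 -0.008] F [-2.8  1.   6.2] jaw 48.0
[[384.0, 313.0], [366.0, 269.0], [317.0, 250.0], [268.0, 269.0], [250.0, 313.0], [272.0, 354.0], [317.0, 370.0], [362.0, 354.0]]
```

Request:
drive_tool --delta_pos '[[0,0,-0.5],[0,0,-1.5],[0,0,-2.7],[0,0,-3.9],[0,0,-3.9]]' --twist '[[0,0,0],[0,0,0],[0,0,0],[0,0,0],[0,0,0]]' --jaw '[46,46,46,46,46]'

```text
clock: 4.1
tool_pos: [0.6014, -0.1134, 0.3028]
ee_rot: [0.006, 0.708, 0.707, 0.006]
wrist_force: [1.4, -0.6, -1.5]
width: 0.561
```

```bash
python3 -c "
from h import *
go(.434,-.318,.295)
c=cam('wrist','w4')
m=mask(c,(105,125));s=bot.observe();print(fit(c,m,s['tool_pos'][2]-.1785,.010,.026),s['tool_pos'])"
```

```text
t 4.1 pos [ 0.6014 -0.1134  0.3028] d [-6.828 -5.575  0.163] w [ 0.158 -0.004 -0.014] F [ 1.4 -0.6 -1.5] jaw 47.9
(array([ 0.60333267, -0.11573075]), 0.9437863772177102) [ 0.60052229 -0.11282893  0.29977933]
```

View pics/w4.png

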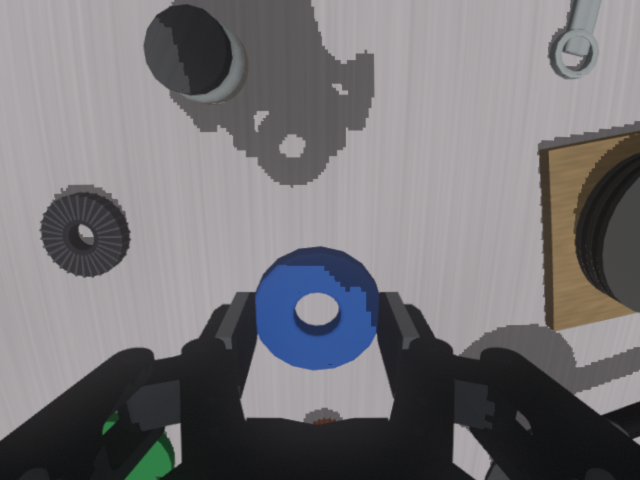

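Request:
drive_tool --delta_pos '[[-6.83,-5.57,0.2],[-6.83,-5.57,0.2],[-6.83,-5.57,0.2],[-6.83,-5.57,0.2],[-6.83,-5.57,0.2]]' --twist '[[0,0,0],[0,0,0],[0,0,0],[0,0,0],[0,0,0]]' --jaw '[46,46,46,46,46]'

```text
clock: 4.57
tool_pos: [0.4664, -0.275, 0.291]
ee_rot: [0.003, 0.707, 0.707, 0.004]
wrist_force: [-0.8, -0.8, -1.9]
width: 0.56
```

```bash
python3 -c "
from h import *
go(.434,-.318,.295)
t=cv2.imread('pics/top0.png')[270:330,435:505]; s=cv2.imread('pics/side0.png')[145:215,440:515]
cv2.imwrite('pics/pin.png',np.hstack([cv2.resize(t,(400,343),interpolation=cv2.INTER_CUBIC),cv2.resize(s,(367,343),interpolation=cv2.INTER_CUBIC)]))
ct,cs=cam('top'),cam('side')
for c in (ct,cs): print(proj(c,[[.4343,-.318,z] for z in(.012,.062,.067)]).round(1).tolist())
"
```

```text
t 4.57 pos [ 0.4664 -0.275   0.291 ] d [-1.434 -1.077 -0.148] w [ 0.1   -0.02  -0.003] F [-0.8 -0.8 -1.9] jaw 47.9
[[469.4, 298.6], [478.0, 298.1], [478.9, 298.1]]
[[478.0, 185.0], [484.9, 164.3], [485.6, 162.1]]
```

View pics/pin.png

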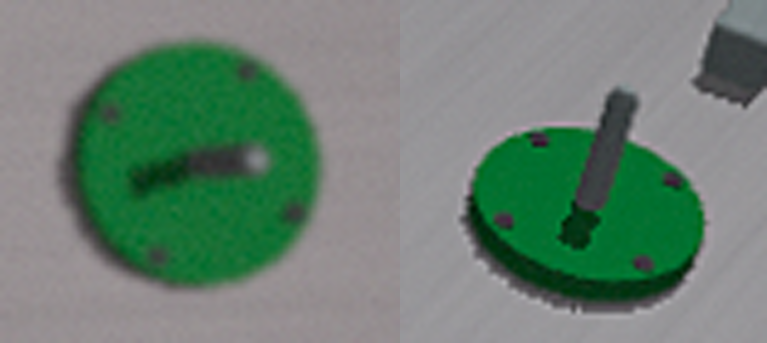

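Request:
drive_tool --delta_pos '[[-1.43,-1.07,-0.1],[-1.43,-1.07,-0.1],[-1.43,-1.07,-0.1],[-1.43,-1.07,-0.1]]' --twist '[[0.1,0,0],[0.1,0,0],[0.1,0,0],[0.1,0,0]]' --jaw '[46,46,46,46]'

```text
clock: 5.0
tool_pos: [0.4286, -0.3234, 0.2931]
ee_rot: [-0.001, 0.713, 0.701, -0.001]
wrist_force: [0.0, 1.1, -0.9]
width: 0.561
```

Request:
drive_tool --delta_pos '[[0,0,0],[0,0,0]]' --twist '[[0,0,0],[0,0,0]]' --jaw '[46,46]'

```text
clock: 5.17
tool_pos: [0.429, -0.3223, 0.2922]
ee_rot: [-0.002, 0.712, 0.702, -0.002]
wrist_force: [-0.5, -1.4, -1.3]
width: 0.564
```

```bash
python3 -c "
from h import *
go(.4345,-.318,.295)
c=cam('wrist','w5')
go(.4345,-.318,.26)
print(proj(c,[[.4345,-.318,.067],[.4345,-.318,.062],[.4345,-.318,.012]]).round(1).tolist())"
```

```text
t 5.17 pos [ 0.429  -0.3223  0.2922] d [ 0.147  0.179 -0.093] w [-0.051 -0.01  -0.14 ] F [-0.5 -1.4 -1.3] jaw 48.1
t 5.22 pos [ 0.4292 -0.3223  0.2924] d [0.146 0.181 1.079] w [-0.048 -0.008 -0.137] F [-0.1 -0.3 -1.2] jaw 47.7
[[331.2, 256.0], [331.0, 253.0], [328.8, 229.2]]
```

View pics/w5.png

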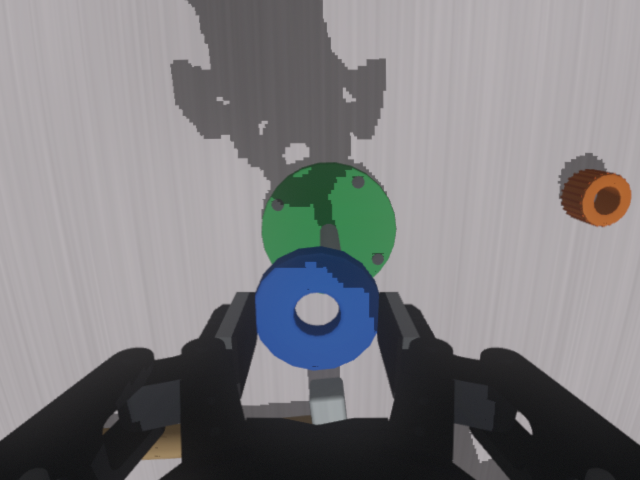

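Request:
drive_tool --delta_pos '[[0.15,0.18,0.3],[0.15,0.18,0.7],[0.15,0.18,1.0],[0.15,0.18,1.0],[0.15,0.18,1.0]]' --twist '[[-0.05,0,-0.14],[-0.05,0,-0.14],[-0.05,0,-0.14],[-0.05,0,-0.14],[-0.05,0,-0.14]]' --jaw '[46,46,46,46,46]'

```text
clock: 5.63
tool_pos: [0.4342, -0.3176, 0.2612]
ee_rot: [-0.001, 0.707, 0.707, -0.0]
wrist_force: [-0.2, -0.0, -0.1]
width: 0.56
```

```bash
python3 -c "
from h import *
go(.4345,-.318,.25)
c=cam('wrist','w6')
go(.4345,-.318,.25)
print(fit(c,mask(c,(105,125)),.262-.1785,.01,.026))
c=cam('side')
im=c['color'][90:220,420:600,::-1]; cv2.imwrite('pics/s6.png',cv2.resize(im,(720,520),interpolation=cv2.INTER_CUBIC))
go(.4345,-.318,.25)
"
```

```text
t 5.63 pos [ 0.4342 -0.3176  0.2612] d [-0.014  0.012  0.374] w [-0.02  -0.017  0.004] F [-0.2 -0.  -0.1] jaw 47.8
t 5.68 pos [ 0.4343 -0.318   0.2619] d [-0.002  0.006  0.396] w [-0.008 -0.01   0.001] F [ 0.9 -0.1 -1.1] jaw 47.3
(array([ 0.43278527, -0.31772818]), 0.9018124955106743)
t 5.73 pos [ 0.4344 -0.3182  0.2623] d [0.005 0.003 0.411] w [ 0.    -0.006 -0.001] F [-0.  -0.3 -0.5] jaw 47.8
```

View pics/w6.png

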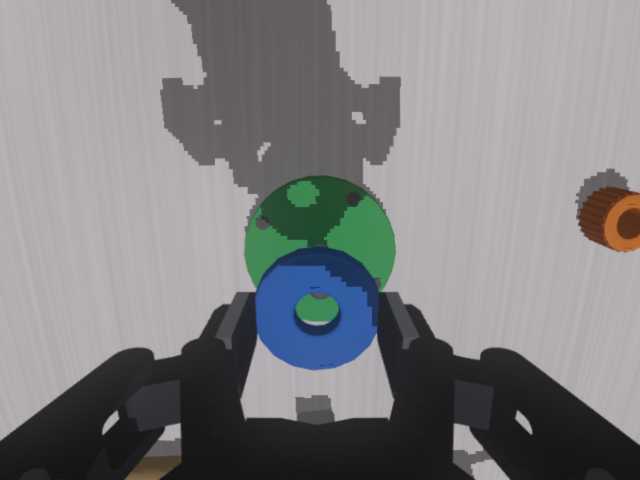

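View pics/s6.png

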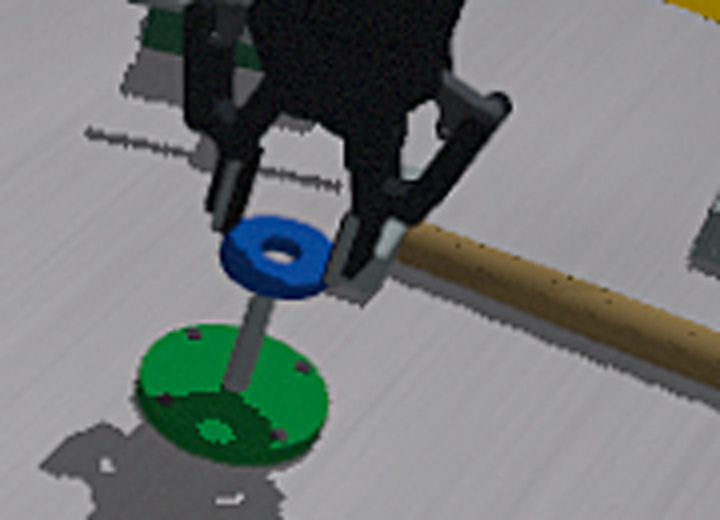

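Request:
drive_tool --delta_pos '[[0,0.03,0.15],[0,0.03,0.35],[0,0.03,0.55],[0,0.03,0.7],[0,0.03,0.7]]' --twist '[[0,0,0],[0,0,0],[0,0,0],[0,0,0],[0,0,0]]' --jaw '[46,46,46,46,46]'

```text
clock: 6.15
tool_pos: [0.4349, -0.3178, 0.2401]
ee_rot: [-0.001, 0.707, 0.707, -0.0]
wrist_force: [-0.8, -0.3, -1.0]
width: 0.559
```

```bash
python3 -c "
from h import *
c=cam('wrist','w7')
go(.4347,-.318,.195)
c=cam('side')
im=c['color'][90:220,420:600,::-1]; cv2.imwrite('pics/s7.png',cv2.resize(im,(720,520),interpolation=cv2.INTER_CUBIC))
go(.4347,-.318,.195)
"
```

```text
t 6.2 pos [ 0.4351 -0.318   0.2406] d [-0.002 -0.01   1.52 ] w [-0.012 -0.012 -0.002] F [-0.3  0.1 -1.4] jaw 48.2
t 6.25 pos [ 0.4352 -0.3181  0.241 ] d [ 0.004 -0.016  1.533] w [-0.006 -0.008 -0.002] F [-0.2 -0.9 -1.4] jaw 47.8
```

View pics/w7.png

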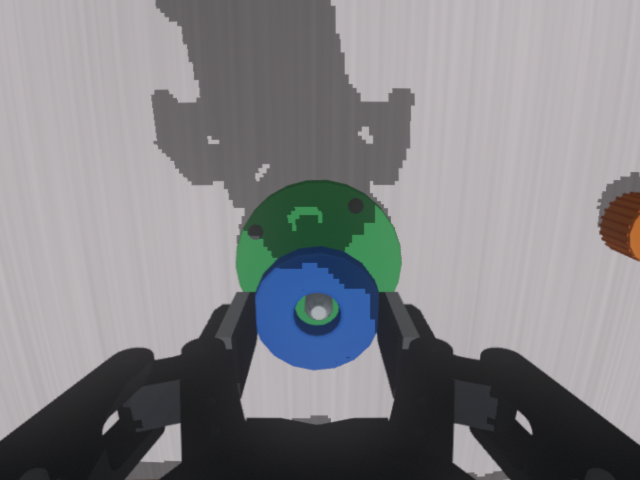

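View pics/s7.png

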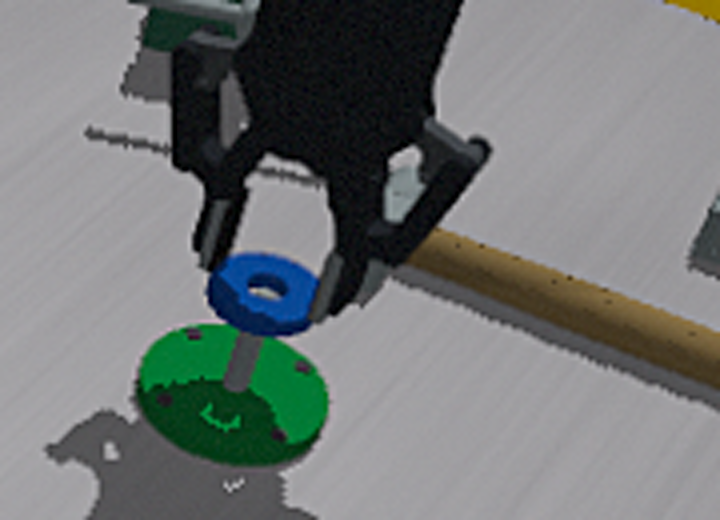

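Request:
drive_tool --delta_pos '[[0,0,0.4],[0,0,0.9],[0,0,1.3],[0,0,1.57],[0,0,1.57]]' --twist '[[0,0,0],[0,0,0],[0,0,0],[0,0,0],[0,0,0]]' --jaw '[46,46,46,46,46]'

```text
clock: 6.67
tool_pos: [0.4347, -0.3178, 0.192]
ee_rot: [-0.002, 0.707, 0.707, -0.0]
wrist_force: [-0.1, -0.4, -0.4]
width: 0.557
```

```bash
python3 -c "
from h import *
c=cam('side')
im=c['color'][90:220,420:600,::-1]; cv2.imwrite('pics/s8.png',cv2.resize(im,(720,520),interpolation=cv2.INTER_CUBIC))
go(.4347,-.318,.192)
"
```

```text
t 6.72 pos [ 0.4348 -0.318   0.1929] d [ 0.001 -0.005  0.029] w [-0.023 -0.017 -0.004] F [ 0.  -0.3 -0.5] jaw 47.8
```

View pics/s8.png

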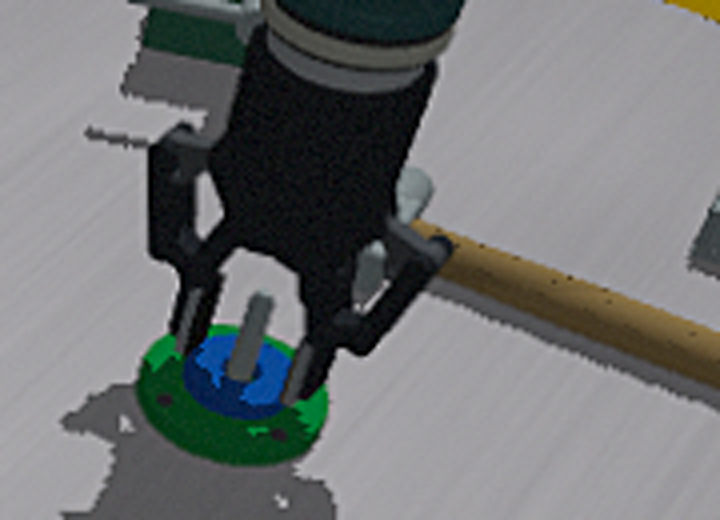

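Flange is on the pin, just above the base. Release, wait, and rise.

Request:
drive_tool --delta_pos '[[0,0,0],[0,0,0],[0,0,0],[0,0,-0.1],[0,0,-0.2]]' --twist '[[0,0,0],[0,0,0],[0,0,0],[0,0,0],[0,0,0]]' --jaw '[62,62,62,62,62]'

```text
clock: 7.13
tool_pos: [0.4349, -0.3181, 0.1994]
ee_rot: [-0.001, 0.707, 0.707, -0.0]
wrist_force: [0.1, -0.5, -0.1]
width: 0.729
```

Request:
drive_tool --delta_pos '[[0,0,-0.8],[0,0,-2],[0,0,-3.2],[0,0,-4],[0,0,-4]]' --twist '[[0,0,0],[0,0,0],[0,0,0],[0,0,0],[0,0,0]]' --jaw '[62,62,62,70,70]'

```text
clock: 7.55
tool_pos: [0.4364, -0.3196, 0.3251]
ee_rot: [0.004, 0.707, 0.707, 0.002]
wrist_force: [0.7, -0.4, 0.4]
width: 0.818
```

```bash
python3 -c "
from h import *
c=cam('wrist','w9')
go(.462,.305,.30)
c=cam('side')
im=c['color'][90:220,420:600,::-1]; cv2.imwrite('pics/s9.png',cv2.resize(im,(720,520),interpolation=cv2.INTER_CUBIC))
"
```

```text
t 7.6 pos [ 0.4359 -0.3189  0.3227] d [20.797  0.86   0.737] w [ 0.042  0.011 -0.003] F [-0.2  0.2  0.2] jaw 69.9
```

View pics/w9.png

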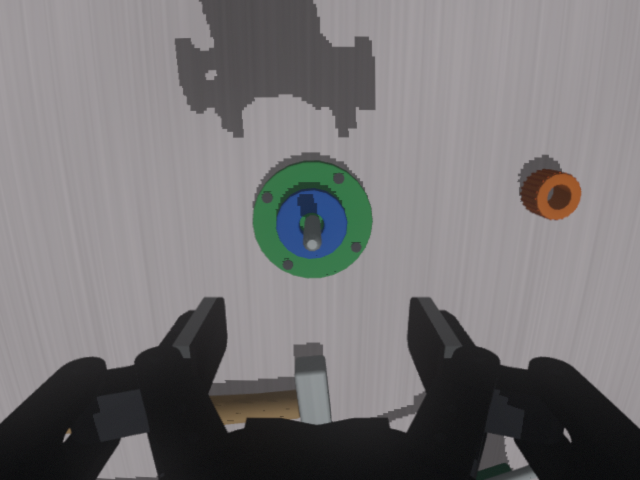

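View pics/s9.png

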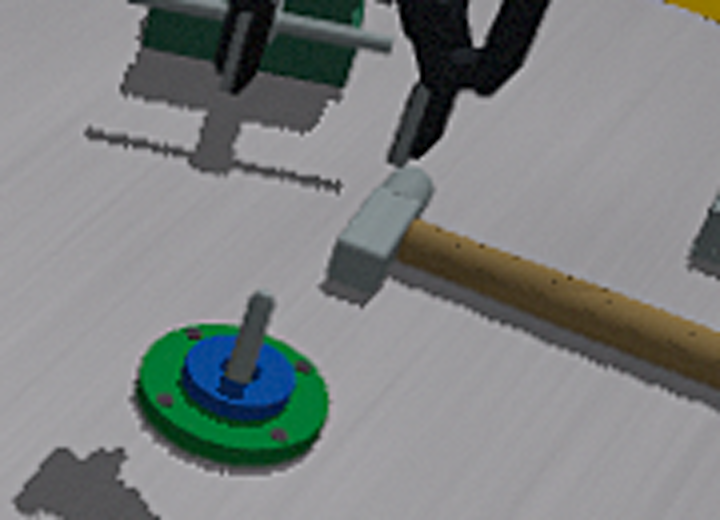

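Request:
drive_tool --delta_pos '[[20.8,0.86,0.7],[20.8,0.86,0.7],[20.8,0.86,0.7],[20.8,0.86,0.7],[20.8,0.86,0.7]]' --twist '[[0,0,0],[0,0,0],[0,0,0],[0,0,0],[0,0,0]]' --jaw '[70,70,70,70,70]'

```text
clock: 8.07
tool_pos: [0.4429, -0.1083, 0.3119]
ee_rot: [-0.001, 0.707, 0.707, -0.0]
wrist_force: [0.7, 0.9, -0.3]
width: 0.824
```

Request:
drive_tool --delta_pos '[[14,0.6,0.5],[14,0.6,0.5],[14,0.6,0.5],[14,0.6,0.5],[14,0.6,0.5]]' --twist '[[0,0,0],[0,0,0],[0,0,0],[0,0,0],[0,0,0]]' --jaw '[70,70,70,70,70]'

```text
clock: 8.48
tool_pos: [0.4514, 0.0997, 0.3042]
ee_rot: [-0.001, 0.707, 0.707, -0.001]
wrist_force: [1.3, -0.4, -0.6]
width: 0.816
```

```bash
python3 -c "
from h import *
go(.4627,.3043,.26)"
```

```text
t 8.48 pos [0.4514 0.0997 0.3042] d [6.819 0.378 1.472] w [-0.033 -0.002 -0.006] F [ 1.3 -0.4 -0.6] jaw 69.7
```

Request:
drive_tool --delta_pos '[[6.8,0.38,0.3],[6.8,0.38,0.6],[6.8,0.38,1.0],[6.8,0.38,1.4],[6.8,0.38,1.47]]' --twist '[[0,0,0],[0,0,0],[0,0,0],[0,0,0],[0,0,0]]' --jaw '[70,70,70,70,70]'

```text
clock: 8.9
tool_pos: [0.4618, 0.3016, 0.2604]
ee_rot: [-0.002, 0.707, 0.707, -0.002]
wrist_force: [1.1, -0.1, -0.2]
width: 0.823
```

```bash
python3 -c "
from h import *
go(.4627,.3043,.2)"
```

```text
t 8.9 pos [0.4618 0.3016 0.2604] d [0.09  0.038 2.012] w [-0.043  0.    -0.   ] F [ 1.1 -0.1 -0.2] jaw 70.3
```

Request:
drive_tool --delta_pos '[[0.09,0.03,0.6],[0.09,0.03,1],[0.09,0.03,1],[0.09,0.03,1]]' --twist '[[-0.04,0,0],[-0.04,0,0],[-0.04,0,0],[-0.04,0,0]]' --jaw '[70,70,70,70]'

```text
clock: 9.23
tool_pos: [0.4624, 0.3022, 0.2291]
ee_rot: [0.0, 0.708, 0.706, -0.002]
wrist_force: [-0.0, -0.2, 0.6]
width: 0.82
```

```bash
python3 -c "
from h import *
c=cam('wrist','w10');
print(fit(c,mask(c,(0,14)),0,.014,.030))
go(.4627,.3043,.178)"
```

```text
(array([0.4622275 , 0.30264193]), 0.9582470222413421)
t 9.28 pos [0.463  0.3023 0.2302] d [ 0.071 -0.009  1.74 ] w [-0.01   0.016 -0.029] F [-1.2  0.2  1.6] jaw 69.5
```

View pics/w10.png

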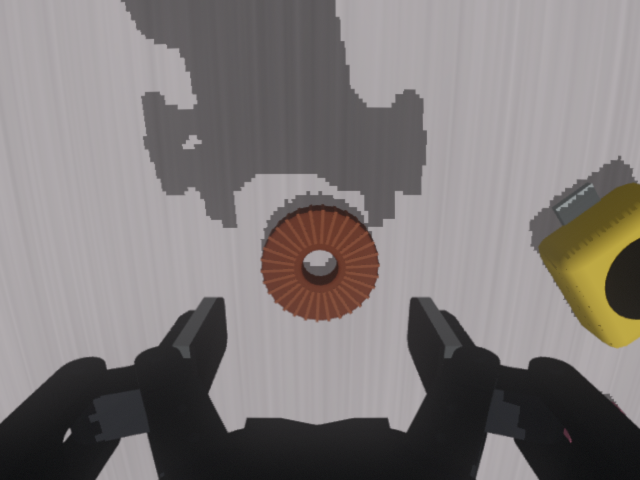

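Request:
drive_tool --delta_pos '[[0.05,0,0.5],[0.05,0,1.0],[0.05,0,1.4],[0.05,0,1.68],[0.05,0,1.68]]' --twist '[[0,0,0],[0,0,0],[0,0,0],[0,0,0],[0,0,0]]' --jaw '[70,70,70,70,70]'

```text
clock: 9.7
tool_pos: [0.4628, 0.3026, 0.1789]
ee_rot: [0.0, 0.709, 0.706, -0.002]
wrist_force: [-0.4, -0.6, -0.7]
width: 0.814
```

Request:
drive_tool --delta_pos '[[0,0,0],[0,0,0],[0,0,0],[0,0,0],[0,0,0]]' --twist '[[0,0,0],[0,0,0],[0,0,0],[0,0,0],[0,0,0]]' --jaw '[50,50,50,50,50]'

```text
clock: 10.12
tool_pos: [0.4632, 0.3026, 0.1796]
ee_rot: [0.0, 0.709, 0.705, -0.001]
wrist_force: [-0.7, -0.9, 5.2]
width: 0.663
```

```bash
python3 -c "
from h import *
c=cam('wrist','w11');
print(fit(c,mask(c,(0,14)),0,.014,.030))
go(.4627,.3043,.178)"
```

```text
(array([0.46189857, 0.30327402]), 0.9628269090817595)
t 10.17 pos [0.4632 0.3026 0.1796] d [ 0.057 -0.018  0.054] w [-0.015  0.023 -0.044] F [ 0.2 -1.9  6. ] jaw 56.1
```

View pics/w11.png

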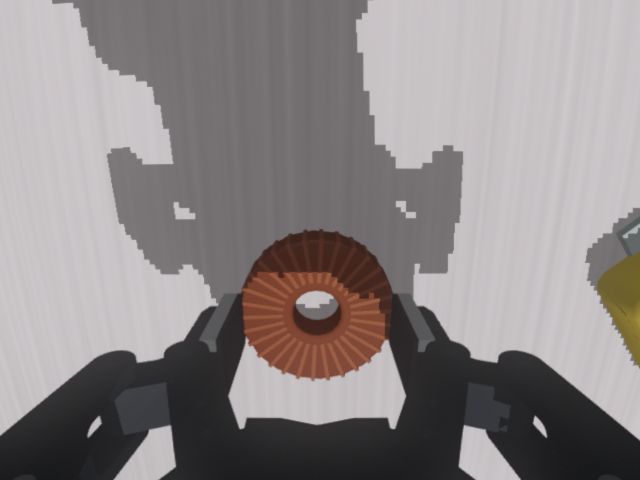

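Request:
drive_tool --delta_pos '[[0,0,-0.5],[0,0,-1.5],[0,0,-2.7],[0,0,-4.0],[0,0,-4.5]]' --twist '[[0,0,0],[0,0,0],[0,0,0],[0,0,0],[0,0,0]]' --jaw '[50,50,50,50,50]'

```text
clock: 10.58
tool_pos: [0.4645, 0.3035, 0.3193]
ee_rot: [0.001, 0.709, 0.705, 0.002]
wrist_force: [1.2, 0.4, -0.4]
width: 0.659
```

```bash
python3 -c "
from h import *
go(.4347,-.3185,.30)
c=cam('wrist','w12');"
```

```text
t 10.58 pos [0.4645 0.3035 0.3193] d [-20.739  -0.898   0.6  ] w [ 0.034 -0.018 -0.045] F [ 1.2  0.4 -0.4] jaw 56.3
```

View pics/w12.png

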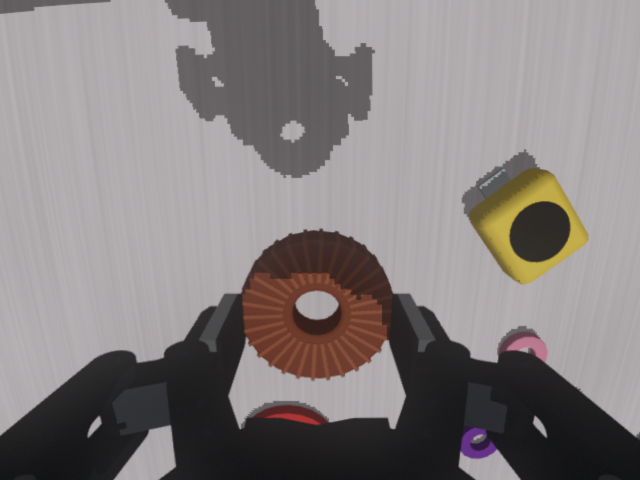

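Request:
drive_tool --delta_pos '[[-20.7,-0.9,0.3],[-20.7,-0.9,0.3],[-20.7,-0.9,0.3],[-20.7,-0.9,0.3],[-20.7,-0.9,0.3]]' --twist '[[0,0,0],[0,0,0],[0,0,0],[0,0,0],[0,0,0]]' --jaw '[50,50,50,50,50]'

```text
clock: 11.05
tool_pos: [0.453, 0.0932, 0.3123]
ee_rot: [0.0, 0.708, 0.706, 0.003]
wrist_force: [1.1, -1.5, -0.3]
width: 0.658
```

Request:
drive_tool --delta_pos '[[-13.8,-0.6,0.2],[-13.8,-0.6,0.2],[-13.8,-0.6,0.2],[-13.8,-0.6,0.2],[-13.8,-0.6,0.2]]' --twist '[[0,0,0],[0,0,0],[0,0,0],[0,0,0],[0,0,0]]' --jaw '[50,50,50,50,50]'

```text
clock: 11.47
tool_pos: [0.4429, -0.1149, 0.3083]
ee_rot: [0.0, 0.708, 0.706, 0.003]
wrist_force: [1.6, -0.5, 0.1]
width: 0.663
```

```bash
python3 -c "
from h import *
go(.4347,-.319,.275)"
```

```text
t 11.47 pos [ 0.4429 -0.1149  0.3083] d [-6.809 -0.257  1.082] w [ 0.045 -0.04  -0.031] F [ 1.6 -0.5  0.1] jaw 56.6
```

Request:
drive_tool --delta_pos '[[-6.8,-0.26,0.1],[-6.8,-0.26,0.2],[-6.8,-0.26,0.3],[-6.8,-0.26,0.4],[-6.8,-0.26,0.5]]' --twist '[[0,0,0],[0,0,0],[0,0,0],[0,0,0],[0,0,0]]' --jaw '[50,50,50,50,50]'

```text
clock: 11.88
tool_pos: [0.4341, -0.3209, 0.2922]
ee_rot: [0.0, 0.708, 0.706, 0.003]
wrist_force: [0.3, -0.3, 0.6]
width: 0.661
```

```bash
python3 -c "
from h import *
go(.4347,-.319,.262)"
```

```text
t 11.88 pos [ 0.4341 -0.3209  0.2922] d [0.06  0.016 1.007] w [ 0.051 -0.038 -0.033] F [ 0.3 -0.3  0.6] jaw 56.4
```

Request:
drive_tool --delta_pos '[[0.06,0.02,0.3],[0.06,0.02,0.7],[0.06,0.02,1.1],[0.06,0.02,1.2],[0.06,0.02,1.2]]' --twist '[[0.05,-0.04,-0.03],[0.05,-0.04,-0.03],[0.05,-0.04,-0.03],[0.05,-0.04,-0.03],[0.05,-0.04,-0.03]]' --jaw '[50,50,50,50,50]'

```text
clock: 12.3
tool_pos: [0.4349, -0.317, 0.2546]
ee_rot: [-0.002, 0.706, 0.708, -0.0]
wrist_force: [0.3, -0.3, -0.9]
width: 0.664
```

```bash
python3 -c "
from h import *
go(.4347,-.319,.245)
c=cam('wrist','w13');
go(.4347,-.319,.245)"
```

```text
t 12.3 pos [ 0.4349 -0.317   0.2546] d [-0.068 -0.007  0.321] w [-0.025 -0.02   0.021] F [ 0.3 -0.3 -0.9] jaw 56.7
t 12.35 pos [ 0.4352 -0.3174  0.2555] d [-0.053 -0.017  0.351] w [-0.011 -0.01   0.02 ] F [-0.  -0.4 -0.6] jaw 56.3
```

View pics/w13.png

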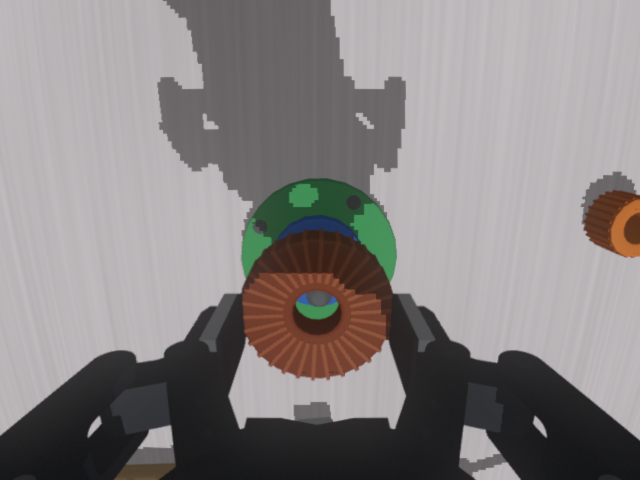

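Request:
drive_tool --delta_pos '[[-0.05,-0.01,0.2],[-0.05,-0.01,0.4],[-0.05,-0.01,0.6],[-0.05,-0.01,0.65],[-0.05,-0.01,0.65]]' --twist '[[0,0,0],[0,0,0],[0,0,0],[0,0,0],[0,0,0]]' --jaw '[50,50,50,50,50]'

```text
clock: 12.77
tool_pos: [0.4347, -0.3187, 0.2354]
ee_rot: [-0.001, 0.706, 0.708, -0.0]
wrist_force: [0.2, -0.7, -0.2]
width: 0.663
```

```bash
python3 -c "
from h import *
c=cam('wrist','w14');
go(.4347,-.319,.204)"
```

```text
t 12.82 pos [ 0.4348 -0.3189  0.2358] d [-0.006 -0.002  1.06 ] w [-0.015 -0.012  0.019] F [-0.1 -0.6  0.2] jaw 55.8
```

View pics/w14.png

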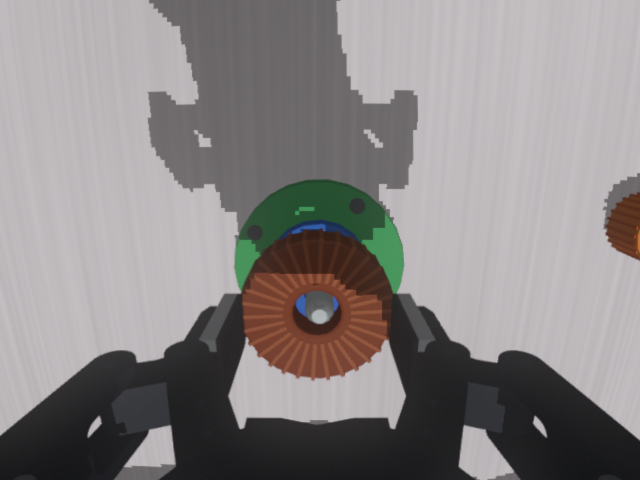

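Request:
drive_tool --delta_pos '[[0,0,0.3],[0,0,0.6],[0,0,0.9],[0,0,1.08],[0,0,1.08]]' --twist '[[0,0,0],[0,0,0],[0,0,0],[0,0,0],[0,0,0]]' --jaw '[50,50,50,50,50]'

```text
clock: 13.23
tool_pos: [0.4344, -0.3187, 0.202]
ee_rot: [-0.002, 0.706, 0.708, -0.0]
wrist_force: [-0.3, 0.1, 0.3]
width: 0.659
```

```bash
python3 -c "
from h import *
c=cam('side')
im=c['color'][90:220,420:600,::-1]; cv2.imwrite('pics/s15.png',cv2.resize(im,(720,520),interpolation=cv2.INTER_CUBIC))
go(.4347,-.319,.2035)"
```

```text
t 13.28 pos [ 0.4345 -0.3188  0.2024] d [-0.006  0.007 -0.036] w [-0.028 -0.018  0.016] F [-0.4  0.3  0.5] jaw 56.3
```

View pics/s15.png

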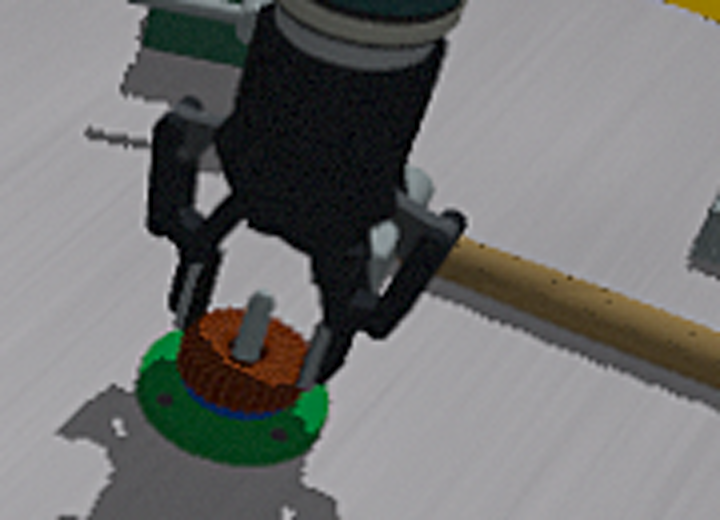

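Request:
drive_tool --delta_pos '[[0,0,0],[0,0,0],[0,0,0],[0,0,-0.1],[0,0,-0.2]]' --twist '[[0,0,0],[0,0,0],[0,0,0],[0,0,0],[0,0,0]]' --jaw '[70,70,70,70,70]'

```text
clock: 13.7
tool_pos: [0.4345, -0.3188, 0.2087]
ee_rot: [-0.002, 0.707, 0.708, -0.0]
wrist_force: [1.1, -0.1, -0.1]
width: 0.818
```

Request:
drive_tool --delta_pos '[[0,0,-0.8],[0,0,-2],[0,0,-3.2],[0,0,-3.4],[0,0,-3.4]]' --twist '[[0,0,0],[0,0,0],[0,0,0],[0,0,0],[0,0,0]]' --jaw '[70,70,70,60,52]'

```text
clock: 14.12
tool_pos: [0.4356, -0.3196, 0.3138]
ee_rot: [0.001, 0.706, 0.708, 0.001]
wrist_force: [-0.3, -0.2, -0.4]
width: 0.611
```

```bash
python3 -c "
from h import *
c=cam('wrist','w16')
go(.6124,.1007,.30)
c=cam('side')
im=c['color'][90:220,420:600,::-1]; cv2.imwrite('pics/s16.png',cv2.resize(im,(720,520),interpolation=cv2.INTER_CUBIC))
"
```

```text
t 14.17 pos [ 0.435  -0.319   0.3119] d [13.976  5.941  0.411] w [-0.001 -0.011  0.02 ] F [-0.6  0.6 -1.1] jaw 51.9
```

View pics/w16.png

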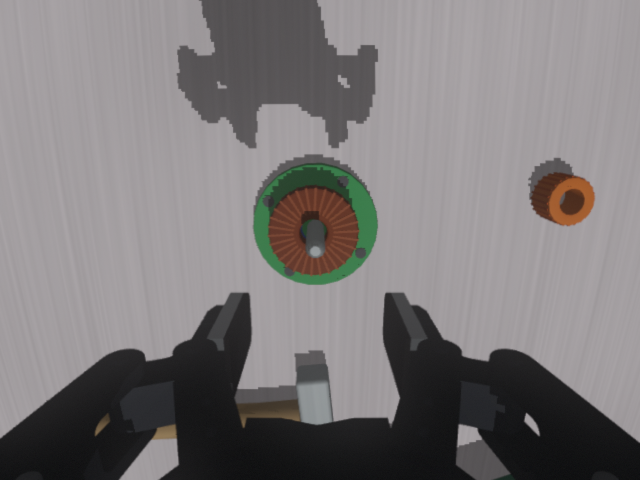

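View pics/s16.png

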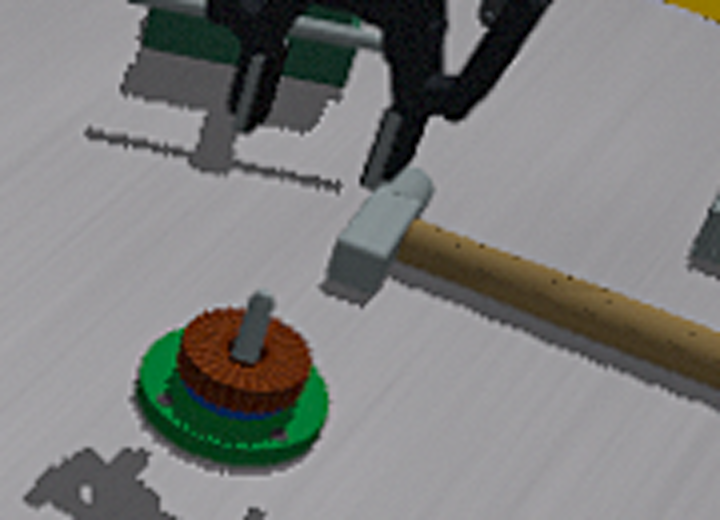

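Brown wheel is seated flat. The spacer-shaped rings in the top view are violet (267,220), pink (225,209) and white (254,184). The violet one fits, as the enlarged crop confirmed.

Request:
drive_tool --delta_pos '[[13.97,5.94,0.2],[13.97,5.94,0.2],[13.97,5.94,0.2],[13.97,5.94,0.2],[13.97,5.94,0.2]]' --twist '[[0,0,0],[0,0,0],[0,0,0],[0,0,0],[0,0,0]]' --jaw '[54,54,54,54,54]'

```text
clock: 14.63
tool_pos: [0.5155, -0.125, 0.3064]
ee_rot: [-0.003, 0.707, 0.708, -0.001]
wrist_force: [0.4, -1.1, -0.6]
width: 0.628
```

Request:
drive_tool --delta_pos '[[7.5,3.2,0.2],[7.5,3.2,0.2],[7.5,3.2,0.2],[7.5,3.2,0.2],[7.5,3.2,0.2]]' --twist '[[0,0,0],[0,0,0],[0,0,0],[0,0,0],[0,0,0]]' --jaw '[54,54,54,54,54]'

```text
clock: 15.05
tool_pos: [0.596, 0.067, 0.2994]
ee_rot: [-0.004, 0.706, 0.708, -0.003]
wrist_force: [0.5, -1.3, 0.7]
width: 0.631
```

```bash
python3 -c "
from h import *
go(.6128,.1,.235)"
```

```text
t 15.05 pos [0.596  0.067  0.2994] d [1.094 0.581 2.142] w [-0.091 -0.02   0.017] F [ 0.5 -1.3  0.7] jaw 53.9
```

Request:
drive_tool --delta_pos '[[1.1,0.57,0.6],[1.1,0.57,1.4],[1.1,0.57,2.1],[1.1,0.57,2.1],[1.1,0.57,2.1]]' --twist '[[-0.09,0,0],[-0.09,0,0],[-0.09,0,0],[-0.09,0,0],[-0.09,0,0]]' --jaw '[54,54,54,54,54]'

```text
clock: 15.47
tool_pos: [0.6114, 0.0997, 0.2337]
ee_rot: [-0.002, 0.707, 0.708, -0.002]
wrist_force: [0.5, -0.3, -0.0]
width: 0.63
```

```bash
python3 -c "
from h import *
c=cam('wrist','w17');
print(fit(c,mask(c,(126,150)),0,.010,.020))
go(.6127,.1003,.178)"
```

```text
(array([0.61249355, 0.09929284]), 0.8897301057460122)
t 15.52 pos [0.6122 0.0994 0.2355] d [0.029 0.02  1.915] w [-0.02  -0.01   0.005] F [ 0.6 -0.6  0.7] jaw 54.1
```

View pics/w17.png

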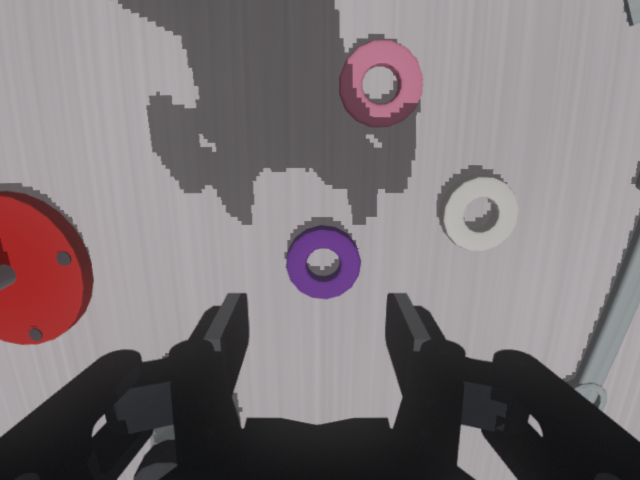

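Request:
drive_tool --delta_pos '[[0.03,0.02,0.5],[0.03,0.02,1.0],[0.03,0.02,1.5],[0.03,0.02,1.8],[0.03,0.02,1.8]]' --twist '[[0,0,0],[0,0,0],[0,0,0],[0,0,0],[0,0,0]]' --jaw '[54,54,54,54,54]'

```text
clock: 15.93
tool_pos: [0.6115, 0.1, 0.1787]
ee_rot: [-0.002, 0.707, 0.707, -0.002]
wrist_force: [-1.0, -0.4, 0.2]
width: 0.632
```

Request:
drive_tool --delta_pos '[[0,0,0],[0,0,0],[0,0,0],[0,0,0],[0,0,0]]' --twist '[[0,0,0],[0,0,0],[0,0,0],[0,0,0],[0,0,0]]' --jaw '[30,30,30,30,30]'

```text
clock: 16.35
tool_pos: [0.6116, 0.1001, 0.1791]
ee_rot: [-0.002, 0.707, 0.707, -0.002]
wrist_force: [0.5, -0.5, 0.4]
width: 0.428
```

```bash
python3 -c "
from h import *
c=cam('wrist','w18');
print(fit(c,mask(c,(126,150)),0,.010,.020))
go(.6127,.1003,.178)"
```

```text
(array([0.60952915, 0.0997095 ]), 0.9027119686132112)
t 16.4 pos [0.6116 0.1001 0.1791] d [0.005 0.037 0.036] w [-0.058 -0.003  0.004] F [-0.4 -0.4  0. ] jaw 37.2
```

View pics/w18.png

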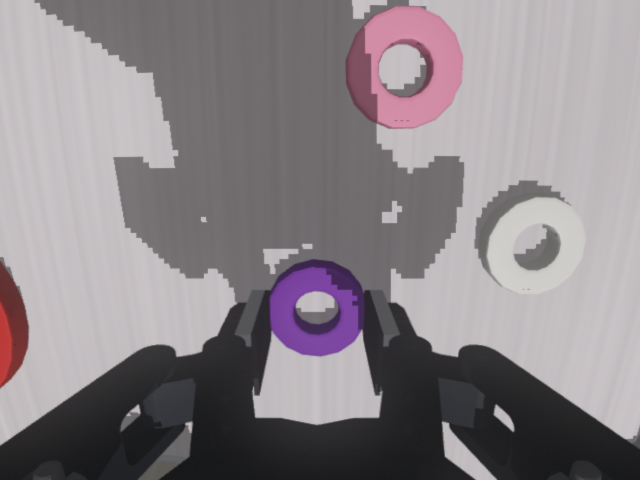

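Violet spacer gripped at (317,307), with the pads level on both sides. Lift.

Request:
drive_tool --delta_pos '[[0,0,-0.5],[0,0,-1.5],[0,0,-2.7],[0,0,-4.0],[0,0,-4.3]]' --twist '[[0,0,0],[0,0,0],[0,0,0],[0,0,0],[0,0,0]]' --jaw '[30,30,30,30,30]'

```text
clock: 16.82
tool_pos: [0.6144, 0.0998, 0.3156]
ee_rot: [0.0, 0.707, 0.707, 0.003]
wrist_force: [1.9, -0.3, -0.4]
width: 0.428
```

```bash
python3 -c "
from h import *
go(.4347,-.318,.30)
c=cam('wrist','w19');"
```

```text
t 16.82 pos [0.6144 0.0998 0.3156] d [-13.928  -5.988   0.454] w [ 0.042 -0.028 -0.002] F [ 1.9 -0.3 -0.4] jaw 36.6
```

View pics/w19.png

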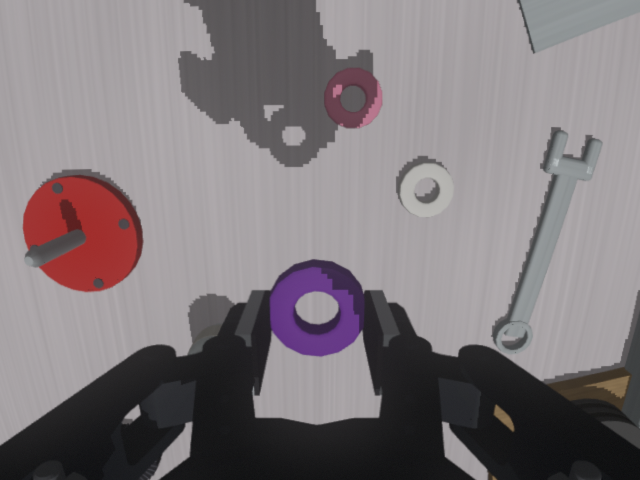

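Request:
drive_tool --delta_pos '[[-13.9,-5.98,0.3],[-13.9,-5.98,0.3],[-13.9,-5.98,0.3],[-13.9,-5.98,0.3],[-13.9,-5.98,0.3]]' --twist '[[0,0,0],[0,0,0],[0,0,0],[0,0,0],[0,0,0]]' --jaw '[30,30,30,30,30]'

```text
clock: 17.28
tool_pos: [0.5294, -0.093, 0.3062]
ee_rot: [0.0, 0.707, 0.707, 0.003]
wrist_force: [0.2, -0.6, -1.5]
width: 0.434
```

Request:
drive_tool --delta_pos '[[-7.5,-3.2,0.2],[-7.5,-3.2,0.2],[-7.5,-3.2,0.2],[-7.5,-3.2,0.2],[-7.5,-3.2,0.2]]' --twist '[[0,0,0],[0,0,0],[0,0,0],[0,0,0],[0,0,0]]' --jaw '[30,30,30,30,30]'

```text
clock: 17.7
tool_pos: [0.4472, -0.2843, 0.3001]
ee_rot: [-0.0, 0.707, 0.707, 0.003]
wrist_force: [1.4, -0.1, -0.2]
width: 0.429
```

```bash
python3 -c "
from h import *
go(.4347,-.318,.262)"
```

```text
t 17.7 pos [ 0.4472 -0.2843  0.3001] d [-1.128 -0.424  1.264] w [ 0.037 -0.039  0.008] F [ 1.4 -0.1 -0.2] jaw 36.7
```

Request:
drive_tool --delta_pos '[[-1.13,-0.42,0.2],[-1.13,-0.42,0.6],[-1.13,-0.42,1.0],[-1.13,-0.42,1.26],[-1.13,-0.42,1.26]]' --twist '[[0.04,-0.04,0],[0.04,-0.04,0],[0.04,-0.04,0],[0.04,-0.04,0],[0.04,-0.04,0]]' --jaw '[30,30,30,30,30]'

```text
clock: 18.12
tool_pos: [0.4349, -0.3161, 0.26]
ee_rot: [-0.002, 0.706, 0.708, -0.0]
wrist_force: [0.3, 0.0, -0.8]
width: 0.431
```

```bash
python3 -c "
from h import *
go(.4347,-.318,.242)"
```

```text
t 18.12 pos [ 0.4349 -0.3161  0.26  ] d [-0.065 -0.003  0.599] w [-0.035 -0.026  0.029] F [ 0.3  0.  -0.8] jaw 36.8
```

Request:
drive_tool --delta_pos '[[-0.06,0,0],[-0.06,0,0.1],[-0.06,0,0.3],[-0.06,0,0.5],[-0.06,0,0.55]]' --twist '[[-0.03,-0.02,0.03],[-0.03,-0.02,0.03],[-0.03,-0.02,0.03],[-0.03,-0.02,0.03],[-0.03,-0.02,0.03]]' --jaw '[30,30,30,30,30]'

```text
clock: 18.53
tool_pos: [0.4348, -0.3173, 0.2426]
ee_rot: [-0.001, 0.707, 0.707, -0.0]
wrist_force: [-0.2, 0.6, -0.8]
width: 0.428
```

```bash
python3 -c "
from h import *
c=cam('wrist','w20')
go(.4347,-.318,.2175)"
```

```text
t 18.58 pos [ 0.4347 -0.3174  0.2426] d [-0.021  0.002  0.838] w [-0.016 -0.013  0.004] F [-1.  -0.1 -0.5] jaw 36.6
```

View pics/w20.png

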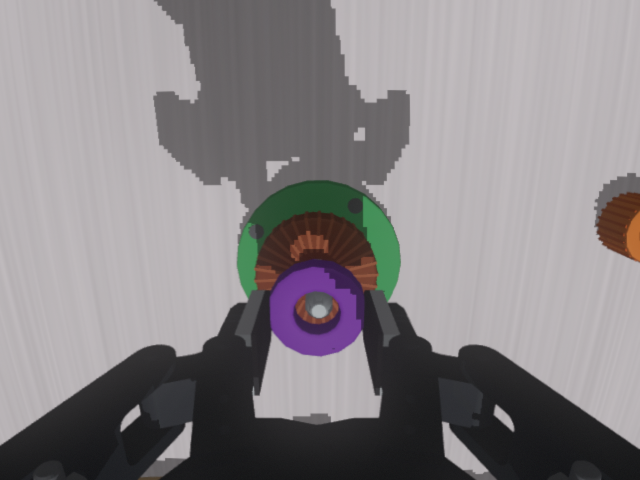

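Request:
drive_tool --delta_pos '[[-0.02,0,0.2],[-0.02,0,0.45],[-0.02,0,0.7],[-0.02,0,0.88],[-0.02,0,0.88]]' --twist '[[0,0,0],[0,0,0],[0,0,0],[0,0,0],[0,0,0]]' --jaw '[30,30,30,30,30]'

```text
clock: 19.0
tool_pos: [0.4344, -0.3179, 0.2151]
ee_rot: [-0.002, 0.707, 0.707, -0.0]
wrist_force: [-0.0, 0.2, 0.0]
width: 0.434
```

```bash
python3 -c "
from h import *
c=cam('side')
im=c['color'][90:220,420:600,::-1]; cv2.imwrite('pics/s21.png',cv2.resize(im,(720,520),interpolation=cv2.INTER_CUBIC))
go(.4347,-.318,.2165)"
```

```text
t 19.05 pos [ 0.4344 -0.318   0.2155] d [ 0.     0.009 -0.033] w [-0.027 -0.017  0.001] F [-0.1  0.5 -0.5] jaw 36.8
```

View pics/s21.png

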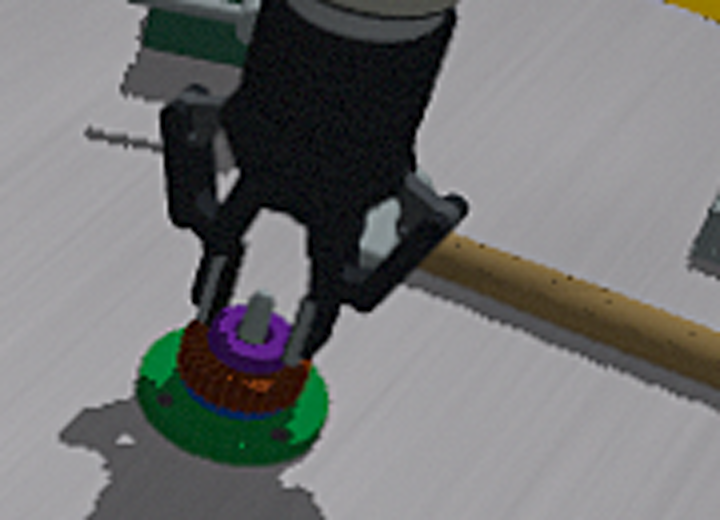

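Request:
drive_tool --delta_pos '[[0,0,0],[0,0,0],[0,0,0],[0,0,-0.1],[0,0,-0.2]]' --twist '[[0,0,0],[0,0,0],[0,0,0],[0,0,0],[0,0,0]]' --jaw '[52,52,52,52,52]'

```text
clock: 19.47
tool_pos: [0.4344, -0.318, 0.2218]
ee_rot: [-0.002, 0.707, 0.707, -0.0]
wrist_force: [0.5, -0.3, 0.3]
width: 0.606
```

Request:
drive_tool --delta_pos '[[0,0,-0.8],[0,0,-2],[0,0,-3.0],[0,0,-3.2],[0,0,-3.2]]' --twist '[[0,0,0],[0,0,0],[0,0,0],[0,0,0],[0,0,0]]' --jaw '[52,60,70,70,70]'

```text
clock: 19.88
tool_pos: [0.4353, -0.3187, 0.3206]
ee_rot: [0.001, 0.707, 0.707, 0.001]
wrist_force: [0.0, -0.1, -0.5]
width: 0.819
```

```bash
python3 -c "
from h import *
c=cam('wrist','w22')
go(.44,-.1117,.24)
c=cam('side')
im=c['color'][90:220,420:600,::-1]; cv2.imwrite('pics/s22.png',cv2.resize(im,(720,520),interpolation=cv2.INTER_CUBIC))
"
```

```text
t 19.93 pos [ 0.4349 -0.3181  0.3188] d [6.875 0.176 2.634] w [-0.005 -0.012  0.005] F [ 0.6  0.5 -0.6] jaw 70.1
```

View pics/w22.png

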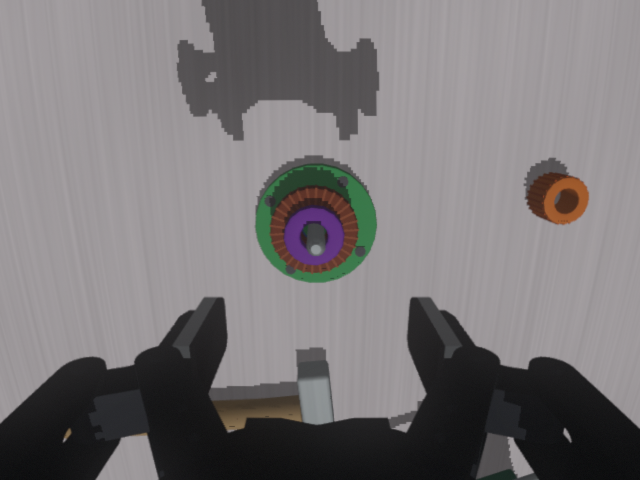

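View pics/s22.png

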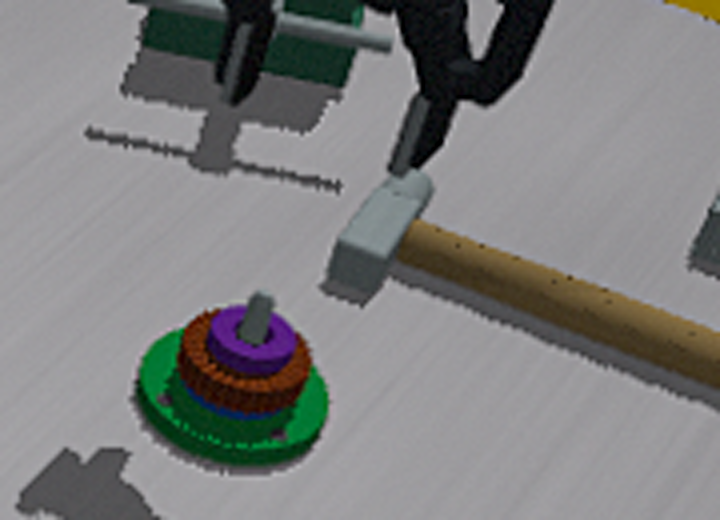

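Spacer is seated. For the fine wheel, the dark flap wheel at top (371,299) fits at 60 mm. The dark discs at (362,107) and (448,130) are far larger, one on a board and one on the grinder.

Request:
drive_tool --delta_pos '[[6.87,0.17,0.2],[6.87,0.17,0.5],[6.87,0.17,1.0],[6.87,0.17,1.6],[6.87,0.17,2.4]]' --twist '[[0,0,0],[0,0,0],[0,0,0],[0,0,0],[0,0,0]]' --jaw '[70,70,70,70,70]'

```text
clock: 20.4
tool_pos: [0.4391, -0.123, 0.2597]
ee_rot: [-0.001, 0.706, 0.708, 0.001]
wrist_force: [0.6, 0.9, -0.6]
width: 0.819
```

Request:
drive_tool --delta_pos '[[0.1,0,0.5],[0.1,0,0.5]]' --twist '[[0,0,0],[0,0,0]]' --jaw '[70,70]'

```text
clock: 20.57
tool_pos: [0.4372, -0.1168, 0.2409]
ee_rot: [-0.005, 0.704, 0.71, -0.002]
wrist_force: [0.0, -1.0, 0.2]
width: 0.822
```

```bash
python3 -c "
from h import *
c=cam('wrist','w23')
go(.44,-.1117,.18)
"
```

```text
t 20.62 pos [ 0.438  -0.1189  0.2426] d [0.234 0.083 2.087] w [-0.063 -0.035  0.041] F [-0.  -0.8  0.6] jaw 69.7
```

View pics/w23.png

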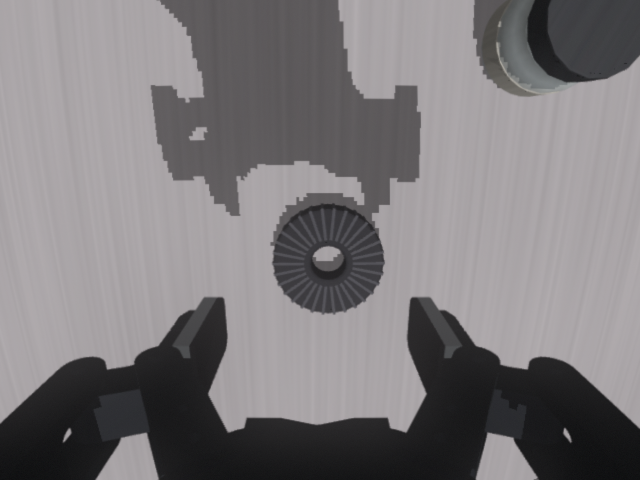

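```bash
python3 -c "
from h import *
c=cam('wrist');print(ray(c,(328.5,259.5),.0135)); go(.44,-.1117,.18)
"
```

```text
[ 0.44171789 -0.11717156  0.0135    ]
t 20.67 pos [ 0.4386 -0.1204  0.2438] d [0.283 0.055 2.128] w [-0.035 -0.026  0.02 ] F [-0.6 -0.1  0.6] jaw 70.1
```

Request:
drive_tool --delta_pos '[[0.28,0.05,0.5],[0.28,0.05,0.9],[0.28,0.05,0.9],[0.28,0.05,0.9],[0.28,0.05,0.9]]' --twist '[[-0.03,-0.02,0.02],[-0.03,-0.02,0.02],[-0.03,-0.02,0.02],[-0.03,-0.02,0.02],[-0.03,-0.02,0.02]]' --jaw '[70,70,70,70,70]'

```text
clock: 21.08
tool_pos: [0.4403, -0.1132, 0.2178]
ee_rot: [0.0, 0.708, 0.706, 0.0]
wrist_force: [0.2, 0.4, -0.2]
width: 0.817
```

```bash
python3 -c "
from h import *
c=cam('wrist','w24');m=mask(c,(0,179),(323,275),80,smin=0,smax=70,vmin=55,vmax=95)
ys,xs=np.where(m);print(xs.min(),xs.max(),ys.min(),ys.max());go(.44,-.1117,.18)
print(fit(c,m,0,.014,.03))
"
```

```text
256 380 216 337
t 21.13 pos [ 0.4403 -0.1129  0.2178] d [ 0.041 -0.012  1.26 ] w [ 0.012 -0.001 -0.017] F [0.1 0.3 0.3] jaw 70.4
(array([ 0.43999255, -0.11504206]), 0.9723223892033669)
```

View pics/w24.png

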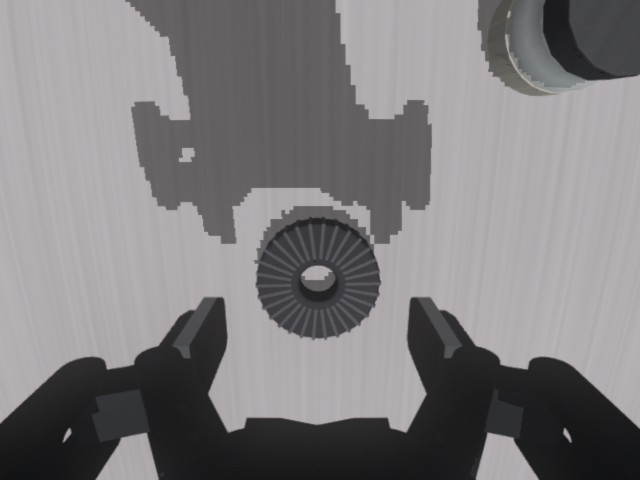

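Request:
drive_tool --delta_pos '[[0,-0.01,0.4],[0,-0.01,0.8],[0,-0.01,1.2],[0,-0.01,1.26],[0,-0.01,1.26]]' --twist '[[0,0,0],[0,0,0],[0,0,0],[0,0,0],[0,0,0]]' --jaw '[70,70,70,70,70]'

```text
clock: 21.55
tool_pos: [0.4401, -0.1134, 0.1802]
ee_rot: [0.0, 0.708, 0.706, 0.0]
wrist_force: [1.0, 0.1, 0.7]
width: 0.82
```

Request:
drive_tool --delta_pos '[[0,0,0],[0,0,0],[0,0,0],[0,0,0],[0,0,0]]' --twist '[[0,0,0],[0,0,0],[0,0,0],[0,0,0],[0,0,0]]' --jaw '[50,50,50,50,50]'

```text
clock: 21.97
tool_pos: [0.4402, -0.1137, 0.1815]
ee_rot: [0.001, 0.708, 0.706, 0.001]
wrist_force: [-2.0, 0.8, 6.3]
width: 0.652
```

```bash
python3 -c "
from h import *
c=cam('wrist','w25')
go(.44,-.1117,.32)
"
```

```text
t 22.02 pos [ 0.4403 -0.1137  0.1815] d [ 6.700e-02  2.000e-03 -4.618e+00] w [ 0.023 -0.    -0.027] F [-1.1 -1.   5.9] jaw 55.8
```

View pics/w25.png

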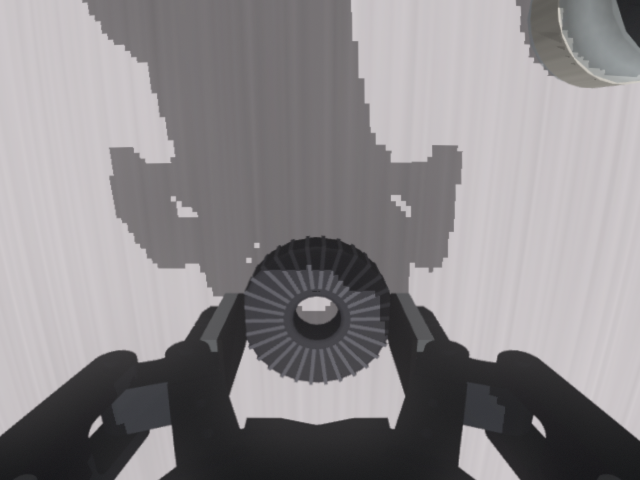

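Request:
drive_tool --delta_pos '[[0,0,-0.5],[0,0,-1.5],[0,0,-2.7],[0,0,-3.9],[0,0,-3.9]]' --twist '[[0,0,0],[0,0,0],[0,0,0],[0,0,0],[0,0,0]]' --jaw '[50,50,50,50,50]'

```text
clock: 22.43
tool_pos: [0.4419, -0.1148, 0.3047]
ee_rot: [0.005, 0.708, 0.706, 0.005]
wrist_force: [1.0, 0.2, 0.2]
width: 0.652
```

```bash
python3 -c "
from h import *
go(.4347,-.317,.295)
"
```

```text
t 22.43 pos [ 0.4419 -0.1148  0.3047] d [-6.741 -0.221  0.322] w [ 0.136  0.003 -0.036] F [1.  0.2 0.2] jaw 55.7
```

Request:
drive_tool --delta_pos '[[-6.74,-0.22,0.1],[-6.74,-0.22,0.2],[-6.74,-0.22,0.3],[-6.74,-0.22,0.4],[-6.74,-0.22,0.4]]' --twist '[[0.08,0,-0.03],[0.08,0,-0.03],[0.08,0,-0.03],[0.08,0,-0.03],[0.08,0,-0.03]]' --jaw '[50,50,50,50,50]'

```text
clock: 22.85
tool_pos: [0.4342, -0.3195, 0.2936]
ee_rot: [0.003, 0.708, 0.707, 0.002]
wrist_force: [1.2, -0.4, -1.1]
width: 0.651
```

```bash
python3 -c "
from h import *
go(.4347,-.317,.258)
"
```

```text
t 22.85 pos [ 0.4342 -0.3195  0.2936] d [0.085 0.007 1.187] w [ 0.072  0.013 -0.013] F [ 1.2 -0.4 -1.1] jaw 55.6
```

Request:
drive_tool --delta_pos '[[0.08,0.01,0.2],[0.08,0.01,0.6],[0.08,0.01,1.0],[0.08,0.01,1.18],[0.08,0.01,1.18]]' --twist '[[0.07,0.01,-0.01],[0.07,0.01,-0.01],[0.07,0.01,-0.01],[0.07,0.01,-0.01],[0.07,0.01,-0.01]]' --jaw '[50,50,50,50,50]'

```text
clock: 23.27
tool_pos: [0.4346, -0.3152, 0.2563]
ee_rot: [-0.002, 0.706, 0.708, -0.0]
wrist_force: [-0.1, 0.5, -0.4]
width: 0.655
```

```bash
python3 -c "
from h import *
go(.4347,-.317,.245)
c=cam('wrist','w26')
go(.4347,-.317,.245)
"
```

```text
t 23.27 pos [ 0.4346 -0.3152  0.2563] d [-0.062  0.003  0.378] w [-0.027 -0.021  0.02 ] F [-0.1  0.5 -0.4] jaw 55.9
t 23.32 pos [ 0.4349 -0.3156  0.2572] d [-0.047 -0.007  0.406] w [-0.016 -0.012  0.018] F [-1.1 -0.  -0.1] jaw 55.6
```

View pics/w26.png

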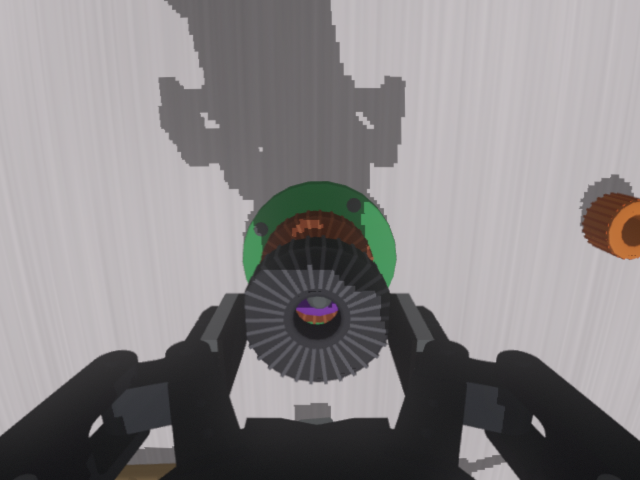

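Request:
drive_tool --delta_pos '[[-0.05,0,0.15],[-0.05,0,0.3],[-0.05,0,0.45],[-0.05,0,0.6],[-0.05,0,0.6]]' --twist '[[0,0,0],[0,0,0],[0,0,0],[0,0,0],[0,0,0]]' --jaw '[50,50,50,50,50]'

```text
clock: 23.73
tool_pos: [0.4347, -0.3168, 0.2383]
ee_rot: [-0.002, 0.706, 0.708, -0.0]
wrist_force: [0.4, -0.3, -0.9]
width: 0.65
```

```bash
python3 -c "
from h import *
c=cam('wrist','w27')
go(.4347,-.317,.2285)
"
```

```text
t 23.78 pos [ 0.4347 -0.317   0.2387] d [-0.001  0.     0.34 ] w [-0.024 -0.016  0.017] F [ 0.4 -0.4 -0.1] jaw 55.5
```

View pics/w27.png

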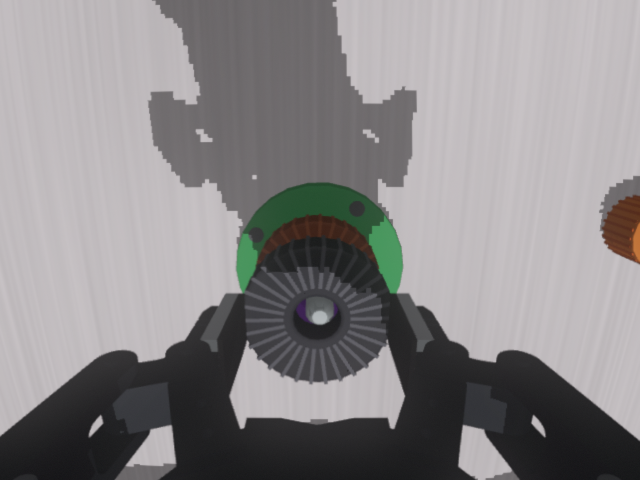

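Request:
drive_tool --delta_pos '[[0,0,0.1],[0,0,0.2],[0,0,0.3],[0,0,0.33],[0,0,0.33]]' --twist '[[0,0,0],[0,0,0],[0,0,0],[0,0,0],[0,0,0]]' --jaw '[50,50,50,50,50]'

```text
clock: 24.2
tool_pos: [0.4346, -0.3169, 0.2285]
ee_rot: [-0.002, 0.706, 0.708, -0.0]
wrist_force: [-0.2, 0.1, 0.1]
width: 0.649
```

```bash
python3 -c "
from h import *
c=cam('side')
im=c['color'][90:220,420:600,::-1]; cv2.imwrite('pics/s28.png',cv2.resize(im,(720,520),interpolation=cv2.INTER_CUBIC))
go(.4347,-.317,.228)
"
```

```text
t 24.25 pos [ 0.4347 -0.317   0.2287] d [-0.001  0.001  0.022] w [-0.026 -0.017  0.017] F [ 0.8 -0.5  0.4] jaw 56.1
```

View pics/s28.png

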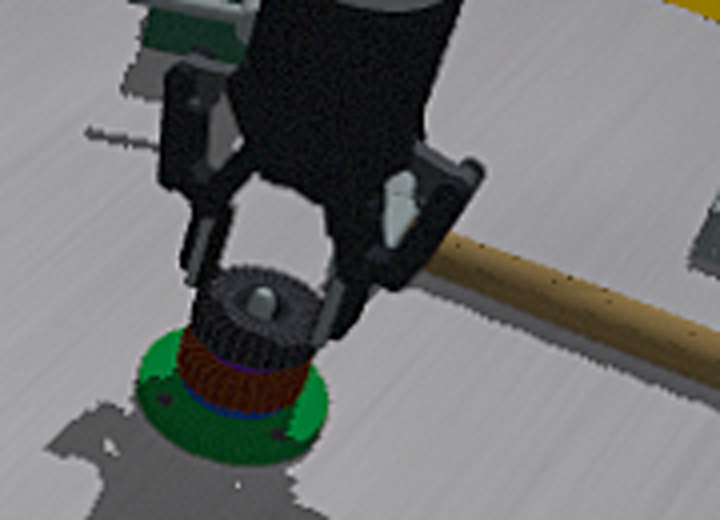

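Request:
drive_tool --delta_pos '[[0,0,0.02],[0,0,0.02],[0,0,0],[0,0,-0.1],[0,0,-0.2]]' --twist '[[0,0,0],[0,0,0],[0,0,0],[0,0,0],[0,0,0]]' --jaw '[70,70,70,70,70]'

```text
clock: 24.67
tool_pos: [0.4347, -0.317, 0.2349]
ee_rot: [-0.002, 0.706, 0.708, -0.0]
wrist_force: [0.0, -0.3, 0.1]
width: 0.816
```

Request:
drive_tool --delta_pos '[[0,0,-0.8],[0,0,-2],[0,0,-2.6],[0,0,-2.6],[0,0,-2.6]]' --twist '[[0,0,0],[0,0,0],[0,0,0],[0,0,0],[0,0,0]]' --jaw '[70,70,60,52,52]'

```text
clock: 25.08
tool_pos: [0.4352, -0.3172, 0.3142]
ee_rot: [-0.0, 0.706, 0.708, 0.0]
wrist_force: [0.4, -0.4, -0.1]
width: 0.611
```

```bash
python3 -c "
from h import *
c=cam('wrist','w29')
go(.6132,-.296,.26)
c=cam('side')
im=c['color'][90:220,420:600,::-1]; cv2.imwrite('pics/s29.png',cv2.resize(im,(720,520),interpolation=cv2.INTER_CUBIC))
"
```

```text
t 25.13 pos [ 0.4348 -0.3168  0.313 ] d [0.677 5.952 1.754] w [-0.022 -0.02   0.02 ] F [ 0.2  1.4 -0.8] jaw 52.0
```

View pics/w29.png

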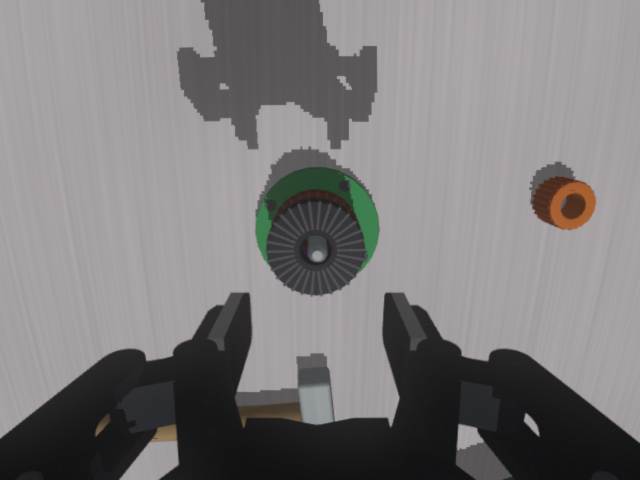

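View pics/s29.png

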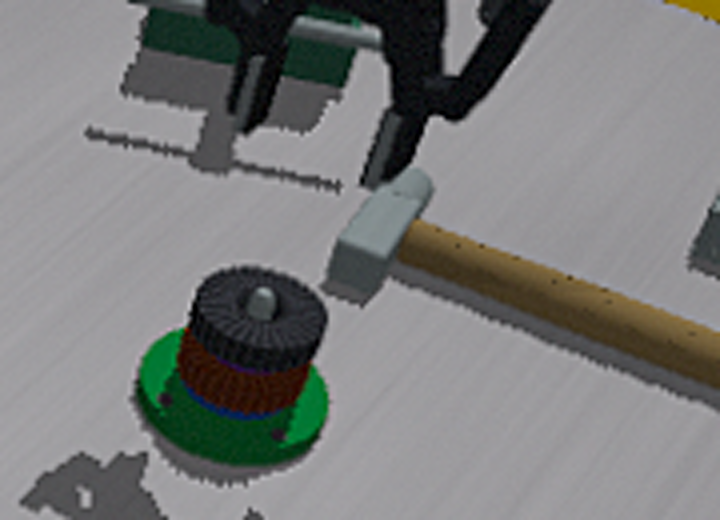

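Charcoal wheel is seated flat. The nut comes next.

Request:
drive_tool --delta_pos '[[0.68,5.95,0.2],[0.68,5.95,0.5],[0.68,5.95,0.9],[0.68,5.95,1.3],[0.68,5.95,1.3]]' --twist '[[0,0,0],[0,0,0],[0,0,0],[0,0,0],[0,0,0]]' --jaw '[50,50,50,50,50]'

```text
clock: 25.6
tool_pos: [0.6168, -0.2926, 0.2687]
ee_rot: [-0.004, 0.705, 0.709, -0.0]
wrist_force: [-1.3, 0.5, -1.0]
width: 0.589
```

```bash
python3 -c "
from h import *
go(.6132,-.296,.25)
"
```

```text
t 25.6 pos [ 0.6168 -0.2926  0.2687] d [-0.115 -0.118  0.623] w [-0.05  -0.05   0.063] F [-1.3  0.5 -1. ] jaw 50.3
```

Request:
drive_tool --delta_pos '[[-0.11,-0.12,0.4],[-0.11,-0.12,0.6],[-0.11,-0.12,0.6],[-0.11,-0.12,0.6]]' --twist '[[-0.05,-0.05,0.06],[-0.05,-0.05,0.06],[-0.05,-0.05,0.06],[-0.05,-0.05,0.06]]' --jaw '[50,50,50,50]'

```text
clock: 25.93
tool_pos: [0.612, -0.2964, 0.2497]
ee_rot: [-0.001, 0.708, 0.707, -0.001]
wrist_force: [0.5, -0.1, 0.1]
width: 0.588
```

```bash
python3 -c "
from h import *
c=cam('wrist','w30');
print(fit(c,mask(c,(5,20)),0,.024,.0175))
go(.6132,-.2965,.2)
"
```

```text
(array([ 0.61281388, -0.29743849]), 0.9516383296797237)
t 25.98 pos [ 0.6123 -0.2966  0.2508] d [0.004 0.032 1.692] w [-0.008  0.001 -0.011] F [-0.2  0.1  0.3] jaw 50.2
```

View pics/w30.png

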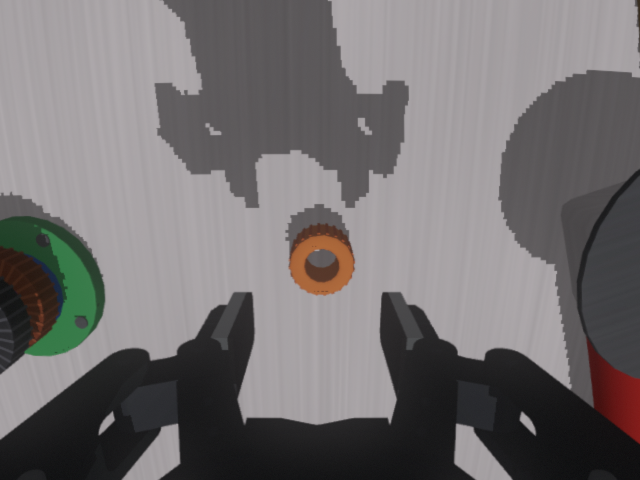

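Request:
drive_tool --delta_pos '[[0,0.02,0.5],[0,0.02,1.0],[0,0.02,1.6],[0,0.02,2.05],[0,0.02,2.05]]' --twist '[[0,0,0],[0,0,0],[0,0,0],[0,0,0],[0,0,0]]' --jaw '[50,50,50,50,50]'

```text
clock: 26.4
tool_pos: [0.6113, -0.2958, 0.1854]
ee_rot: [-0.003, 0.708, 0.707, -0.001]
wrist_force: [-1.0, 0.8, -0.6]
width: 0.585
```

Request:
drive_tool --delta_pos '[[0,0,0],[0,0,0],[0,0,0],[0,0,0],[0,0,0]]' --twist '[[0,0,0],[0,0,0],[0,0,0],[0,0,0],[0,0,0]]' --jaw '[26,26,26,26,26]'

```text
clock: 26.82
tool_pos: [0.6114, -0.2958, 0.186]
ee_rot: [-0.003, 0.708, 0.707, -0.001]
wrist_force: [0.5, -0.2, -0.7]
width: 0.389
```

```bash
python3 -c "
from h import *
c=cam('wrist','w31');
print(fit(c,mask(c,(5,20)),0,.024,.0175))
go(.6132,-.2965,.2)
"
```

```text
(array([ 0.60942532, -0.29739874]), 0.9837223565348643)
t 26.87 pos [ 0.6114 -0.2958  0.1859] d [-0.021  0.057 -0.47 ] w [-0.054 -0.022 -0.013] F [-0.4  0.  -0.2] jaw 33.5
```

View pics/w31.png

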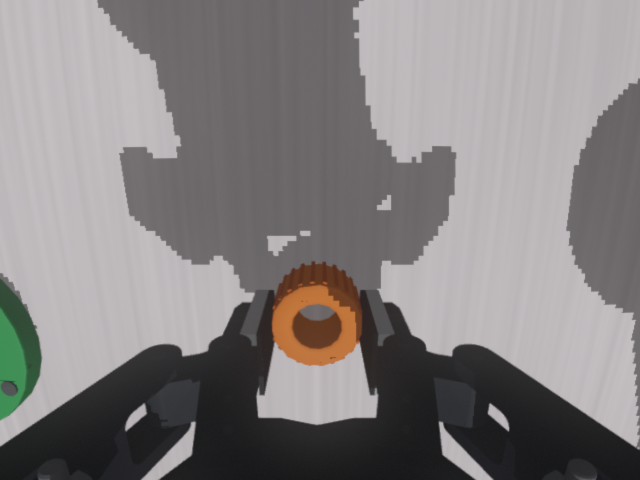

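Request:
drive_tool --delta_pos '[[0,0,-0.5],[0,0,-1.5],[0,0,-2.7],[0,0,-3.8],[0,0,-3.8]]' --twist '[[0,0,0],[0,0,0],[0,0,0],[0,0,0],[0,0,0]]' --jaw '[26,26,26,26,26]'

```text
clock: 27.28
tool_pos: [0.6139, -0.2979, 0.309]
ee_rot: [0.003, 0.708, 0.706, 0.001]
wrist_force: [2.2, -1.5, -0.1]
width: 0.393
```

```bash
python3 -c "
from h import *
go(.4347,-.3172,.295)
"
```

```text
t 27.28 pos [ 0.6139 -0.2979  0.309 ] d [-0.652 -5.976  0.429] w [ 0.064  0.028 -0.017] F [ 2.2 -1.5 -0.1] jaw 33.6
```

Request:
drive_tool --delta_pos '[[-0.65,-5.97,0.1],[-0.65,-5.97,0.2],[-0.65,-5.97,0.3],[-0.65,-5.97,0.3],[-0.65,-5.97,0.3]]' --twist '[[0.02,0,0],[0.02,0,0],[0.02,0,0],[0.02,0,0],[0.02,0,0]]' --jaw '[26,26,26,26,26]'

```text
clock: 27.7
tool_pos: [0.4284, -0.3185, 0.2996]
ee_rot: [0.001, 0.71, 0.704, 0.0]
wrist_force: [-0.7, 0.1, -1.2]
width: 0.392
```

```bash
python3 -c "
from h import *
go(.4347,-.3172,.268)
"
```

```text
t 27.7 pos [ 0.4284 -0.3185  0.2996] d [0.047 0.209 1.052] w [ 0.017  0.014 -0.079] F [-0.7  0.1 -1.2] jaw 33.5
```

Request:
drive_tool --delta_pos '[[0.05,0.2,0.1],[0.05,0.2,0.4],[0.05,0.2,0.8],[0.05,0.2,1.05],[0.05,0.2,1.05]]' --twist '[[0,0,-0.08],[0,0,-0.08],[0,0,-0.08],[0,0,-0.08],[0,0,-0.08]]' --jaw '[26,26,26,26,26]'

```text
clock: 28.12
tool_pos: [0.435, -0.3161, 0.2656]
ee_rot: [-0.001, 0.706, 0.708, -0.0]
wrist_force: [-0.0, -0.4, -1.0]
width: 0.388
```

```bash
python3 -c "
from h import *
go(.4347,-.3172,.262)
c=cam('wrist','w32')
c=cam('side')
im=c['color'][90:220,420:600,::-1]; cv2.imwrite('pics/s32.png',cv2.resize(im,(720,520),interpolation=cv2.INTER_CUBIC))
go(.4347,-.3172,.257)
"
```

```text
t 28.12 pos [ 0.435  -0.3161  0.2656] d [-0.038 -0.01   0.12 ] w [-0.015 -0.002  0.02 ] F [-0.  -0.4 -1. ] jaw 33.2
t 28.22 pos [ 0.435  -0.3168  0.2671] d [-0.013 -0.009  0.336] w [0.001 0.01  0.012] F [ 0.2 -0.3 -0.6] jaw 33.4
```

View pics/w32.png

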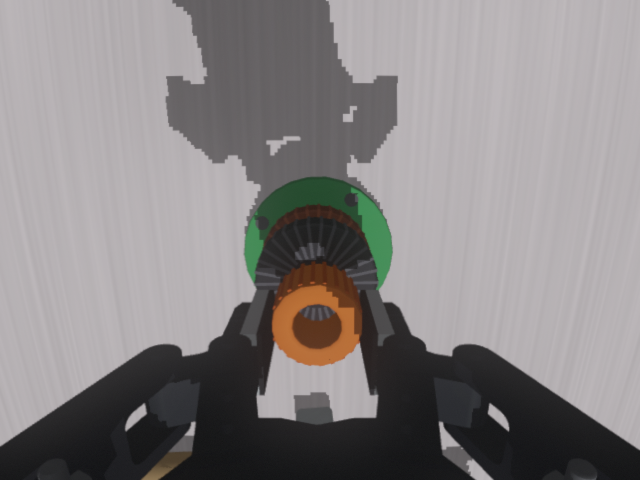

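View pics/s32.png

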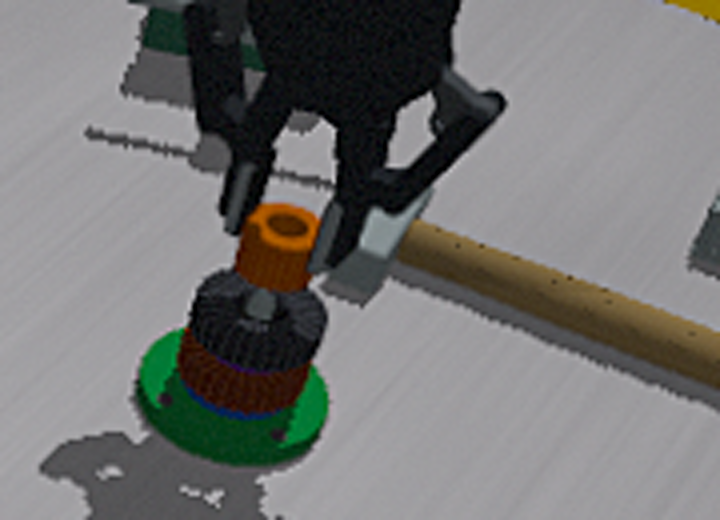

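Request:
drive_tool --delta_pos '[[-0.01,-0.01,0.12],[-0.01,-0.01,0.25],[-0.01,-0.01,0.38],[-0.01,-0.01,0.48],[-0.01,-0.01,0.48]]' --twist '[[0,0,0],[0,0,0],[0,0,0],[0,0,0],[0,0,0]]' --jaw '[26,26,26,26,26]'

```text
clock: 28.63
tool_pos: [0.4345, -0.317, 0.252]
ee_rot: [-0.0, 0.707, 0.708, -0.001]
wrist_force: [-0.0, -0.3, -1.2]
width: 0.395
```

```bash
python3 -c "
from h import *
c=cam('wrist','w33')
c=cam('side')
im=c['color'][90:220,420:600,::-1]; cv2.imwrite('pics/s33.png',cv2.resize(im,(720,520),interpolation=cv2.INTER_CUBIC))
go(.4347,-.3173,.247)
"
```

```text
t 28.73 pos [ 0.4346 -0.3172  0.2526] d [-0.004  0.003  0.186] w [-0.001  0.009  0.01 ] F [ 0.3  0.1 -0.7] jaw 33.9
```

View pics/w33.png

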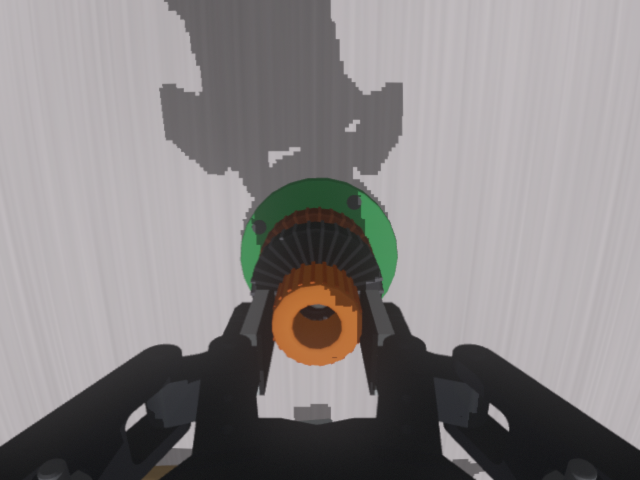

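View pics/s33.png

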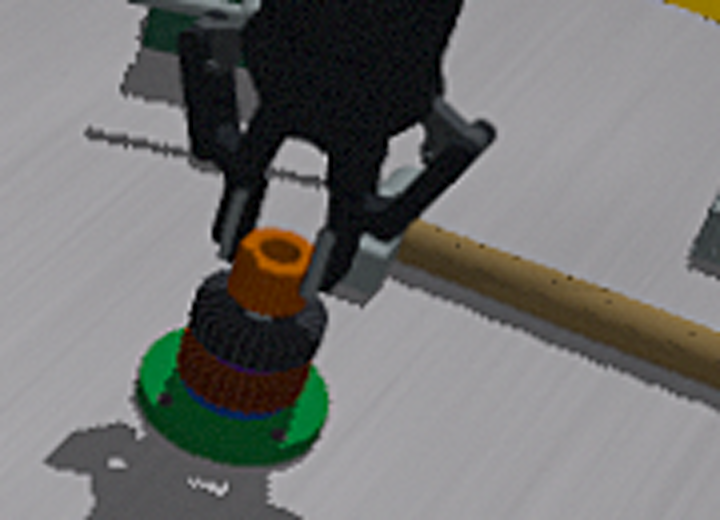

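Request:
drive_tool --delta_pos '[[0,0,0.05],[0,0,0.1],[0,0,0.15],[0,0,0.17],[0,0,0.17]]' --twist '[[0,0,0],[0,0,0],[0,0,0],[0,0,0],[0,0,0]]' --jaw '[26,26,26,26,26]'

```text
clock: 29.15
tool_pos: [0.4346, -0.3171, 0.2473]
ee_rot: [0.0, 0.707, 0.707, -0.0]
wrist_force: [-0.3, -0.2, -0.9]
width: 0.394
```

```bash
python3 -c "
from h import *
c=cam('wrist','w34')
im=c['color'][240:400,220:420,::-1]; cv2.imwrite('pics/w34c.png',cv2.resize(im,(750,600),interpolation=cv2.INTER_CUBIC))
c=cam('side')
im=c['color'][130:220,440:540,::-1]; cv2.imwrite('pics/s34.png',cv2.resize(im,(660,594),interpolation=cv2.INTER_CUBIC))
go(.4347,-.3173,.247)
"
```

```text
t 29.25 pos [ 0.4346 -0.3172  0.2475] d [-0.003  0.003  0.015] w [-0.001  0.009  0.009] F [-0.2 -0.1 -0.1] jaw 33.5
```

View pics/w34c.png

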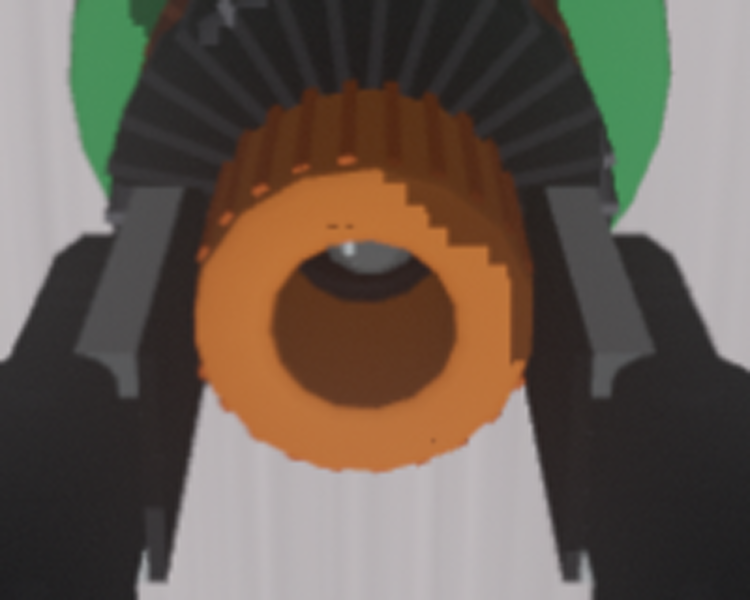

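View pics/s34.png

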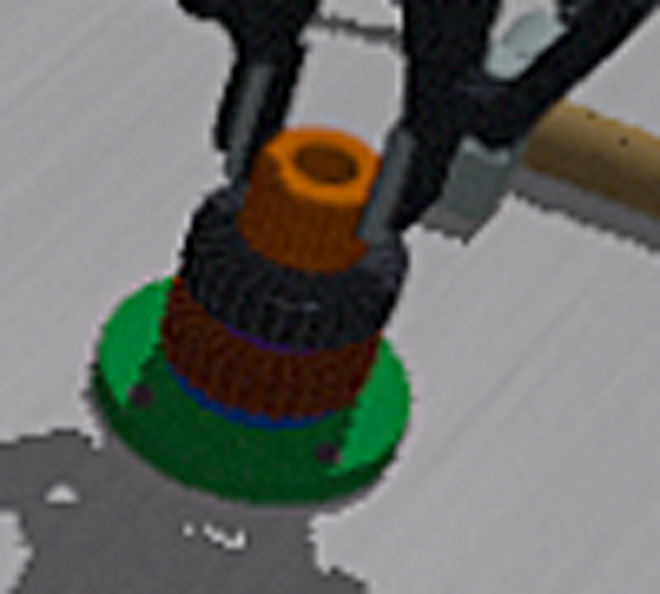

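Request:
drive_tool --delta_pos '[[0,0,0.03],[0,0,0.04],[0,0,0.04]]' --twist '[[0,0,0],[0,0,0],[0,0,0]]' --jaw '[26,26,26]'

```text
clock: 29.5
tool_pos: [0.4346, -0.3172, 0.2462]
ee_rot: [0.0, 0.707, 0.707, -0.0]
wrist_force: [-0.5, 0.7, -1.1]
width: 0.396
```

Request:
drive_tool --delta_pos '[[0,0,0],[0,0,0],[0,0,0],[0,0,0],[0,0,-0.1]]' --twist '[[0,0,0],[0,0,0],[0,0,0],[0,0,0],[0,0,0]]' --jaw '[50,50,50,50,50]'

```text
clock: 29.92
tool_pos: [0.4345, -0.317, 0.2489]
ee_rot: [-0.0, 0.707, 0.707, -0.001]
wrist_force: [0.1, 0.6, -0.6]
width: 0.585
```

Request:
drive_tool --delta_pos '[[0,0,-0.5],[0,0,-1.2],[0,0,-2],[0,0,-2.6],[0,0,-2.6]]' --twist '[[0,0,0],[0,0,0],[0,0,0],[0,0,0],[0,0,0]]' --jaw '[50,50,50,50,50]'

```text
clock: 30.33
tool_pos: [0.4354, -0.318, 0.3306]
ee_rot: [0.003, 0.707, 0.707, 0.001]
wrist_force: [0.9, -0.9, 0.1]
width: 0.58
```

```bash
python3 -c "
from h import *
c=cam('wrist','w35')
cs=cam('side')
im=cs['color'][130:220,440:540,::-1]; cv2.imwrite('pics/s35.png',cv2.resize(im,(660,594),interpolation=cv2.INTER_CUBIC))
go(.4347,-.3173,.3)
print(fit(cs,mask(cs,(5,20),(486,162),25),.06,.024,.0175))
"
```

```text
t 30.43 pos [ 0.4346 -0.3169  0.3276] d [-0.012  0.001  0.919] w [0.006 0.009 0.013] F [ 0.3 -0.1 -0.2] jaw 50.0
(array([ 0.43267554, -0.31587034]), 0.903621692086324)
```

View pics/w35.png

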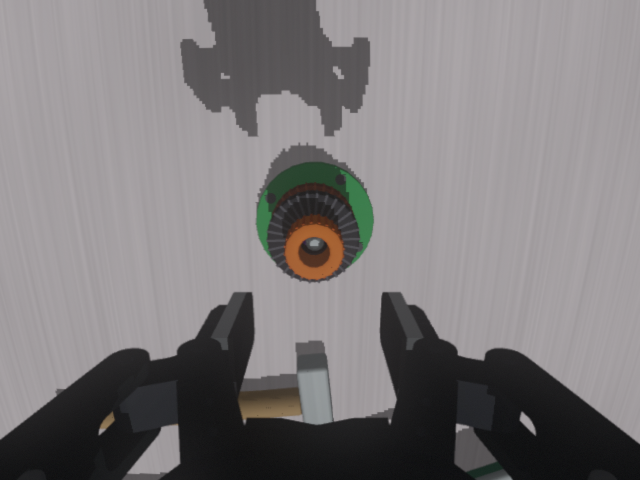

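View pics/s35.png

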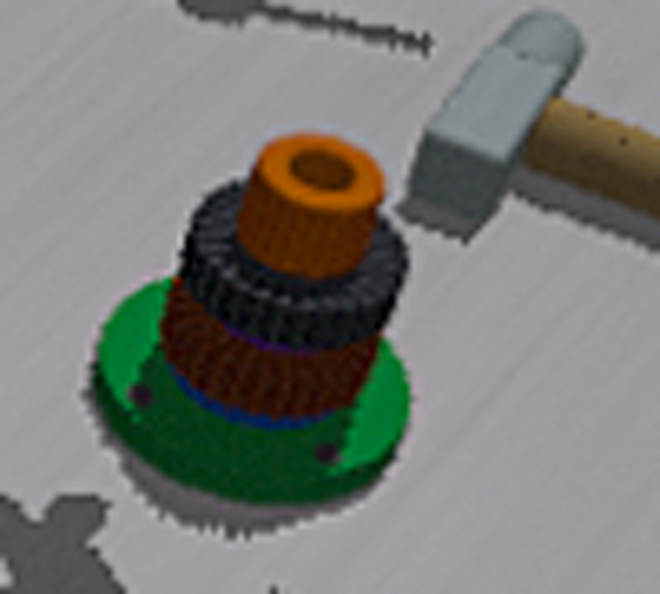

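Request:
drive_tool --delta_pos '[[0,0,-0.5],[0,0,-1],[0,0,-1],[0,0,-1],[0,0,-1]]' --twist '[[0,0,0],[0,0,0],[0,0,0],[0,0,0],[0,0,0]]' --jaw '[50,50,50,50,50]'

```text
clock: 30.85
tool_pos: [0.4343, -0.3165, 0.3563]
ee_rot: [-0.0, 0.707, 0.708, -0.0]
wrist_force: [0.1, -0.2, -0.1]
width: 0.583
```

```bash
python3 -c "
from h import *
cs=cam('side','s36')
go(.4347,-.3173,.3)
print(fit(cs,mask(cs,(5,20),(486,162),25),.06,.024,.0175))
print(bot.sign_off())
"
```

```text
t 30.9 pos [ 0.4343 -0.3165  0.3562] d [-0.026  0.016  1.874] w [-0.014 -0.002  0.013] F [ 0.9  0.7 -0.3] jaw 50.0
(array([ 0.43282689, -0.31586784]), 0.9099376237759407)
the job is handed in; nothing more can be done
None
```

View pics/s36.png

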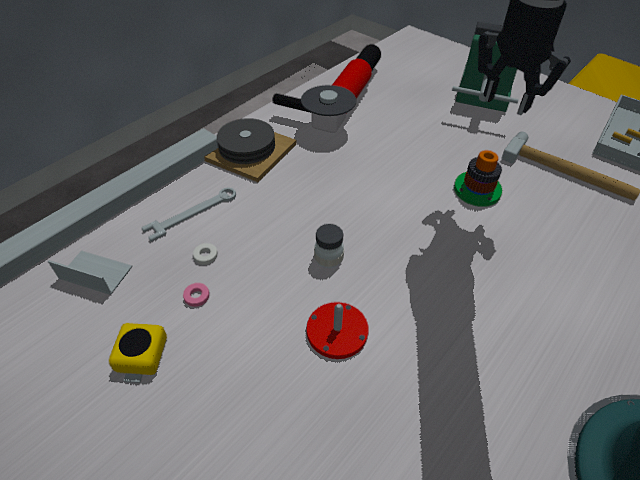

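The five pieces are on the green arbor's pin in order: flange, coarse wheel, spacer, fine wheel and nut. All are let go, and I handed the job in at about 31 s; no verdict was reported.

- **Stack:** the last side picture shows it upright. The nut is about 1.5 mm from the measured pin axis and did not move between two pictures about 0.5 s apart.
- **Gripper:** it was clear of the stack, with the wrist force near zero.
- **Surroundings:** the red arbor is empty, and the tape, the jar and the pink and white rings look unmoved.
- **Disagreements:** the cameras differed by 2 to 4 mm on piece positions. The jaw read 2 to 4 mm under the nominal diameters on every grip. Neither caused a misfit. I judged each seated height by eye from the pictures and the tool height, and did not measure it separately.

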